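# Pack the biscuit tray and close its dowelled lid

### The job

Sort the freshly baked biscuits: lay every golden one flat in the oak tray, none on top of another, and get rid of every burnt, nearly black one by pushing it down through the sprung flap of the white scraps caddy, so that it falls inside and the flap closes again. Once the golden ones are all in, put the lid on the tray, lowering it level so that both pins enter its two holes together, until it lies flush on the rim. Do not disturb the kitchen timer or the curry jar.

Things in the scene. Friction and masses are not known exactly. Their poses are not given: they have to be found in the camera images.
- good_a: golden biscuit, a rigid round disc 42 mm across and 10 mm thick, about 20 g, lying flat on the worktop; origin at the centre of the disc, z its axis. May be absent
- good_b: golden biscuit, a rigid round disc 42 mm across and 10 mm thick, about 20 g, lying flat on the worktop; origin at the centre of the disc, z its axis. May be absent
- good_c: golden biscuit, a rigid round disc 42 mm across and 10 mm thick, about 20 g, lying flat on the worktop; origin at the centre of the disc, z its axis. May be absent
- burnt_a: burnt, nearly black biscuit, a rigid round disc 42 mm across and 10 mm thick, about 20 g, lying flat on the worktop; origin at the centre of the disc, z its axis. May be absent
- burnt_b: burnt, nearly black biscuit, a rigid round disc 42 mm across and 10 mm thick, about 20 g, lying flat on the worktop; origin at the centre of the disc, z its axis. May be absent
- burnt_c: burnt, nearly black biscuit, a rigid round disc 42 mm across and 10 mm thick, about 20 g, lying flat on the worktop; origin at the centre of the disc, z its axis. May be absent
- tray: oak tray, immovable, 124 mm (its x) by 220 mm (its y), 24 mm high; origin at the centre of its underside, z up. Well 104 mm (x) by 164 mm (y), floor 8 mm above the origin, walls up to 24 mm. Steel pins, 8 mm diameter, stand at x = 0, y = +96 and -96 mm on the end blocks, up to 50 mm above the origin; their last 9 mm taper to 3 mm diameter
- lid: oak lid, loose, 0.3 kg, board 124 (its x) by 220 (y) by 12 mm, through holes of 12 mm diameter at x = 0, y = +96 and -96 mm; fits either way round. Origin at the centre of its underside, z up. Dark batten handle on the middle of its top: 18 mm wide (x), 80 mm long (y), top 44 mm above the origin. Starts on the worktop, left or right; seated, its origin is 24 mm above the tray's
- caddy: white enamel scraps caddy that does not move, 170 mm (its x) by 190 mm (its y), 150 mm high, hollow with 4 mm walls, closed top except for a slot with a sprung flap; origin at the centre of its underside, z up
- slot (a point): middle of the slot in the caddy's top, 150 mm above the caddy's origin, 18 mm to -x of it; axes as the caddy's. Slot 85 mm (x) by 130 mm (y), closed by a steel flap level with the top, hinged along y at the slot's -x edge; its +x edge swings down inside. Fingertips closing along y on a biscuit can push it down 60 mm at the middle
- flap (a joint): angle of the caddy's flap, rad: 0 closed (level), grows as it is pushed down, stop at 1.2; a spring closes it. It takes about 1 N at the middle to start it and 3 N at 1 rad, and it carries a biscuit that merely lies on it
- kitchen_timer: bystander: red and white wind-up kitchen timer, 62 mm across, 53 mm high; origin at the centre of its underside
- curry_jar: bystander: spice jar with a purple cap, 50 mm across, 110 mm high; origin at the centre of its underside
Things that resemble listed ones, but are neither listed nor needed, are in the scene too. What is shaped like the burnt_c but purple is not meant. What is shaped like the burnt_b but turquoise is not meant.

How it is judged:
By the outcome, as a careful person would: the job done as asked, in the order asked, and still so for the second after the job is handed in, with the robot touching nothing.
Of good_a, good_b, good_c, burnt_a, burnt_b, burnt_c only 4 to 6 are there at a start; the rules pass over those that are not, and their reading is None.
At some moment in a run one of good_a, good_b, good_c, burnt_a, burnt_b, burnt_c, lid may be knocked a few centimetres aside while the robot is not near it.
Once in a run the grip may slacken for a moment while it holds something.
It also fails if it takes over 210 s, if anything falls off the work surface, if the arm or the gripper's body presses on something with over 40 N, if the wrist force passes 120 N, or if a joint passes its speed limit or range.

### The arm

A 6-joint arm with a two-finger parallel gripper is mounted at the origin on a cart in front of the work surface, level with it; the furniture and walls round the work are solid. World frame = base frame: x ahead of the robot, y to its left, z up, the work surface at z = 0. Lengths are in m, angles in degrees, forces in N, time in s.
With the tool pointing down it reaches from about 0.225 to 0.725 m from the base axis. Payload 3.1 kg.
Tool frame: the origin (TCP) lies on the centre line of the jaws, within the pads' length; the fingertips stand nose_length ahead of it and the grasp point (between the pads) lies 3 mm ahead of it (nose_length is the distance from the TCP to the fingertips, in m); z points along the fingers, y is the line along which they close (so a half turn about z gives the same grasp; the last joint's range is limited). The gripper opens to 85 mm and grips with 20 to 120 N. Pads are 22 mm wide; open, the fingers measure 114 mm over their backs; the gripper's body (76 mm by 85 mm) begins 54 mm behind the grasp point. The pads swing forward as they close: fully open they stand 13 mm farther back than shut.
Start: joints at [-82.896, 2.75, 5.684, 92.934, 0, 82.678], TCP at [0.131, -0.508, 0.229] pointing down, gripper open.
Joint ranges: [-166.93, 166.93], [-56.73, 111.36], [-69.38, 81.34], [-121.58, 131.49], [-85.45, 84.26], [-180, 180]. Speed limits (degrees/s): [159.86, 159.86, 180, 180, 180, 180].

### API

Orientations are given as a 3x3 rotation matrix whose columns are the frame's x, y, z axes.
In Python, from station import get_obs, camera, close_job, nose_length gives the robot as it stands.
- The arm moves only by the tool carry_out, never from a script. Its argument "plan" is a list of rows, each a list of 7 numbers: the shift along the tool's x, y, z in mm, then the turn, a rotation vector about the tool's x, y, z in rad, then the finger opening in mm, from 0 to 85.4. In form: [[x, y, z, ax, ay, az, claw], ...]. A call has 1 to 20 rows; each row shifts and turns the commanded pose from where the row before left it, along the tool's axes as they then stand; what a row does not reach is not made up. A row lasts 1/12 s, in which the tool goes at most 41.7 mm and 7.16 degrees, less where a joint would pass 70% of its speed; a pose out of reach is approached as far as the arm can. A call with a gripper value outside its range is refused whole. The fingers move at their own pace and stop on an object; "force" is the grip in N (left out, the last holds). Time passes only in rows, so rows that do not move let the fingers close. It gives the time, the measured TCP pose, the force, the opening and the grip force at its end, in the units of the state.
- get_obs(): the state, without advancing time (a new reading comes with each control period).
- camera(name): name is "side" or "top" or "wrist"; returns a dict with "pixels" (400x640x3 uint8, blue, green, red), "mtx" (3x3 intrinsics, pixels), "extrinsics" (4x4, takes a point from world to camera coordinates). Camera axes: x right, y up, looking along -z (the intrinsics and any distortion apply to the point x, -y, -z); pixel columns grow to the right and rows downward; lengths in m; the calibration is good to about 2 mm. A picture is of the moment at which its call begins. There is no depth.
- close_job(): hands the job in; it is judged then, once.
The state is a dict: "time": time; "joints": joint angles; "joint_vel": joint speeds; "effort": joint torques, N m; "eef_pos": TCP position; "tool_rot": TCP orientation; "ft_force": force on the tool from outside, world axes, zero at the start; "wrist_torque": the same for the moment, N m; "grip_width": finger opening in m; "gripper_force": force on a finger pad.
Only numpy, scipy, OpenCV 4.12 (cv2) and the standard library are available. Lean on these libraries where they do the work, as an engineer would, in place of code of your own. Each camera call takes 0.05 s, during which the arm holds its last target. There are 200 camera calls.

## Working session

There is one attempt and no reset: what is moved stays moved. The work goes in short steps, Python scripts to look and compute and a tool call to move; the robot and the scene stay as the last step left them, time stands still between calls to the robot, and variables do not carry over. Pictures are saved under pics/ and viewed, at most 16 in all, crops included, and the job is handed in when it is done.

Besides the shell and the picture viewer there is one more tool, called as name(argument=value, ...) on one line, values as JSON. carry_out: Moves the arm, as the interface text tells. Its arguments: {"type":"object","properties":{"plan":{"type":"array"},"force":{"type":"number"}},"required":["plan"]}

```bash
mkdir -p pics; ls; python3 - <<'E'
from station import *
import cv2,numpy as np
o=get_obs();print(o['time'],o['eef_pos'],np.round(o['tool_rot'],3).tolist(),o['grip_width'],nose_length if not callable(nose_length) else nose_length())
for n in('top','side'):
    c=camera(n);cv2.imwrite(f'pics/{n}0.png',c['pixels']);print(n,np.round(c['mtx'],1).tolist(),np.round(c['extrinsics'],3).tolist(),[k for k in c])
E
```

```text
pics
0.0 [ 0.1307177  -0.50782284  0.22769582] [[0.968, 0.249, -0.0], [0.249, -0.968, 0.002], [0.0, -0.002, -1.0]] 0.085436699099275 0.022
top [[422.7, 0.0, 319.3], [0.0, 422.7, 202.9], [0.0, 0.0, 1.0]] [[0.01, -1.0, 0.007, -0.021], [0.992, 0.01, 0.129, -0.578], [-0.129, 0.005, 0.992, -1.138], [0.0, 0.0, 0.0, 1.0]] ['pixels', 'mtx', 'extrinsics']
side [[505.2, 0.0, 316.1], [0.0, 505.2, 196.2], [0.0, 0.0, 1.0]] [[0.907, -0.422, -0.01, -0.51], [0.282, 0.589, 0.757, -0.254], [-0.314, -0.689, 0.653, -1.384], [0.0, 0.0, 0.0, 1.0]] ['pixels', 'mtx', 'extrinsics']
```

View pics/top0.png

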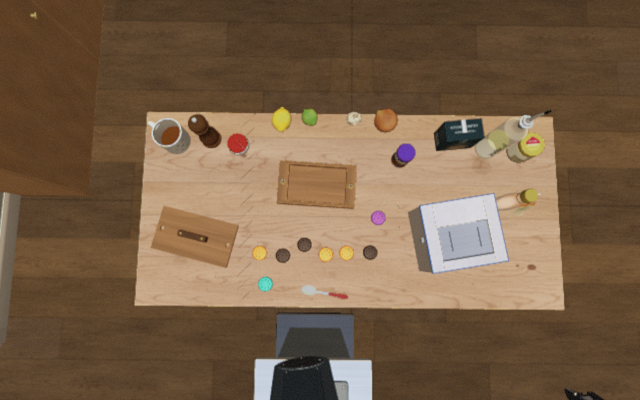

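View pics/side0.png

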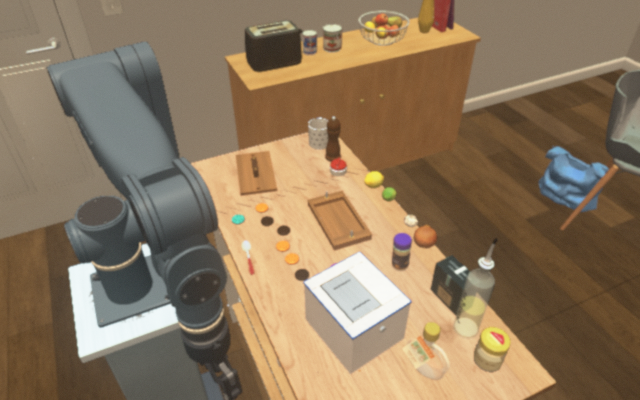

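The top view shows golden biscuits at (260,253), (326,255) and (347,253), and burnt ones at (283,256), (305,244) and (371,253). The tray is at (317,184), the lid at (195,236), the caddy flap at about (466,240), the timer at (237,145) and the jar at (404,154). In the side view the caddy hinge is on the robot's side.

```bash
cat > h.py <<'E'
from station import *
import cv2,numpy as np
def world(c,u,v,z):
    E=c['extrinsics'];K=c['mtx'];R=E[:3,:3]
    d=np.linalg.inv(K)@[u,v,1];d=R.T@(d*[1,-1,-1]);o=-R.T@E[:3,3]
    return o+d*(z-o[2])/d[2]
def pix(c,p):
    q=(c['extrinsics']@np.r_[p,1])[:3]*[1,-1,-1];q=c['mtx']@q;return q[:2]/q[2]
def blobs(c,kind,z=.01,amin=60,xr=(.15,.6),yr=(-.6,.6)):
    h=cv2.cvtColor(c['pixels'],cv2.COLOR_BGR2HSV)
    m=cv2.inRange(h,(14,165,150),(32,255,255)) if kind=='g' else cv2.inRange(h,(0,0,0),(179,255,75))
    m=cv2.morphologyEx(m,cv2.MORPH_CLOSE,np.ones((5,5)))
    n,l,s,ce=cv2.connectedComponentsWithStats(m);r=[]
    for i in range(1,n):
        if s[i,4]<amin: continue
        p=world(c,*ce[i],z)
        if xr[0]<p[0]<xr[1] and yr[0]<p[1]<yr[1]: r.append((kind,np.round(p[:2]*1000).astype(int).tolist(),np.round(ce[i]).astype(int).tolist(),int(s[i,4])))
    return r
def scene(names=('top',),**k):
    for n in names:
        c=camera(n);print(n)
        for kd in 'gb':
            for b in blobs(c,kd,**k): print(*b)
def st():
    o=get_obs();R=o['tool_rot'];print(round(o['time'],2),np.round(o['eef_pos']*1000,1),'yaw',round(float(np.degrees(np.arctan2(R[1,0],R[0,0]))),2),'j',np.round(o['joints'],0),'w',round(o['grip_width']*1000,1),'F',np.round(o['ft_force'],1))
E
python3 - <<'E'
from h import *
st();scene(('top','side'),amin=25)
c=camera('top')
for nm,ps,z in [('tray pins',[(284,182.5),(351,184)],.05),('tray centre',[(317,184)],.024),('lid handle',[(195,236)],.044),('lid corners',[(164,207),(239,222),(229,267),(152,247)],.012),('slot corners',[(441,224),(484,220),(494,256),(439,262)],.15),('caddy top',[(420,205),(496,195),(508,261),(431,272)],.15),('jar',[(405,153)],.11),('timer',[(238,143)],.05)]:
    for p in ps: print(nm,np.round(world(c,*p,z)[:2]*1000))
im=c['pixels'];a=cv2.resize(im[150:300,140:390],None,fx=3.2,fy=3.2,interpolation=2);a=cv2.resize(im[150:300,130:370],(800,500),interpolation=2);cv2.imwrite('pics/a.png',a)
b=cv2.resize(im[180:290,400:520],(654,600),interpolation=2);cv2.imwrite('pics/b.png',b)
E
```

```text
0.1 [ 130.7 -507.9  227.8] yaw 14.42 j [-83.   3.   6.  93.   0.  83.] w 85.6 F [ 0.1 -0.3 -0.6]
top
g [445, 152] [259, 251] 41
b [276, -5] [315, 313] 216
side
g [438, 147] [261, 208] 74
g [436, -38] [282, 246] 95
g [440, -96] [292, 258] 98
b [177, 453] [160, 176] 226
tray pins [632.  83.]
tray pins [ 630. -102.]
tray centre [634.  -8.]
lid handle [483. 324.]
lid corners [565. 424.]
lid corners [525. 211.]
lid corners [399. 234.]
lid corners [452. 451.]
slot corners [ 514. -319.]
slot corners [ 525. -428.]
slot corners [ 435. -449.]
slot corners [ 419. -312.]
caddy top [ 561. -268.]
caddy top [ 588. -461.]
caddy top [ 423. -483.]
caddy top [ 395. -291.]
jar [ 705. -241.]
timer [743. 214.]
```

View pics/a.png

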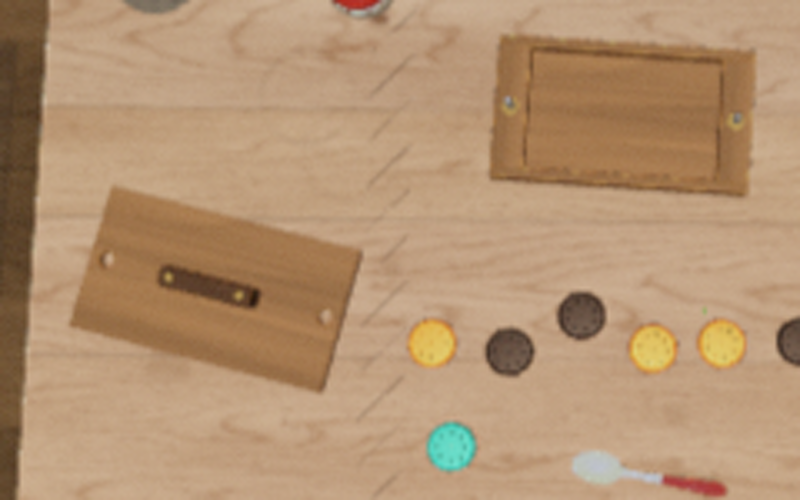

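View pics/b.png

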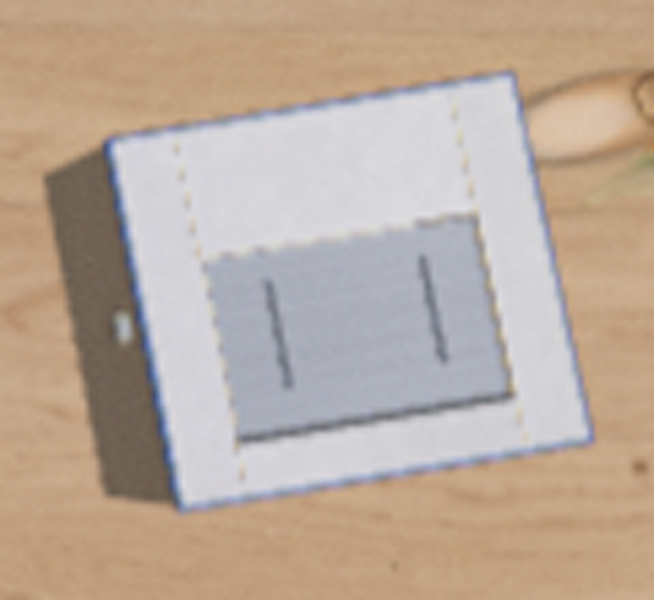

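The crops show the caddy slot with its hinge (dark line) at the near edge, centred at crop (359,328). The lid handle is at (209,286) in crop a, and the pin tops are at about (510,101) and (738,117).

```bash
python3 - <<'E'
from h import *
c=camera('top')
A=lambda p:(p[0]/3.3333+130,p[1]/3.3333+150)
B=lambda p:(p[0]/5.45+400,p[1]/5.45+180)
def rep(n,ps,f,z):
    w=np.array([world(c,*f(p),z)[:2]*1000 for p in ps]);print(n,np.round(w).tolist(),'mean',np.round(w.mean(0),1));return w
ang=lambda v:round(float(np.degrees(np.arctan2(v[1],v[0]))),1)
w=rep('caddy',[(109,140),(514,72),(593,438),(181,508)],B,.15);print(ang((w[0]-w[3])+(w[1]-w[2])),ang(w[0]-w[1]+w[3]-w[2]))
w=rep('slot',[(205,262),(477,214),(514,397),(240,440)],B,.15)
w=rep('lid',[(113,187),(362,252),(323,391),(71,325)],A,.012);print(ang((w[0]-w[3])+(w[1]-w[2])),ang(w[0]-w[1]+w[3]-w[2]))
w=rep('handle',[(163,276),(257,298)],A,.044);print(ang(w[0]-w[1]))
w=rep('tray',[(502,37),(755,50),(747,195),(491,180)],A,.02);print(ang((w[0]-w[3])+(w[1]-w[2])),ang(w[0]-w[1]+w[3]-w[2]))
w=rep('pins',[(510,101),(738,117)],A,.045);print(ang(w[0]-w[1]))
rep('gold',[(432,343),(652,348),(722,343)],A,.01);rep('burnt',[(510,352),(581,315),(803,343)],A,.01)
h=cv2.cvtColor(c['pixels'],cv2.COLOR_BGR2HSV)
for u,v in [(260,253),(326,255),(283,256),(305,244),(300,265),(300,190)]: print(h[v,u],end=' ')
E
```

```text
caddy [[559.0, -268.0], [593.0, -456.0], [425.0, -485.0], [392.0, -297.0]] mean [ 492.3 -376.6]
9.8 100.1
slot [[503.0, -311.0], [527.0, -437.0], [443.0, -450.0], [423.0, -324.0]] mean [ 473.9 -380.4]
lid [[568.0, 425.0], [515.0, 212.0], [398.0, 240.0], [451.0, 453.0]] mean [482.8 332.3]
-13.7 76.1
handle [[491.0, 368.0], [474.0, 290.0]] mean [482.2 329. ]
77.5
tray [[700.0, 96.0], [691.0, -120.0], [566.0, -113.0], [576.0, 103.0]] mean [633.   -8.6]
-3.1 87.4
pins [[639.0, 86.0], [628.0, -104.0]] mean [633.8  -8.7]
86.6
gold [[439.0, 151.0], [436.0, -34.0], [441.0, -93.0]] mean [438.8   7.6]
burnt [[432.0, 85.0], [463.0, 26.0], [442.0, -161.0]] mean [445.7 -16.9]
[ 23 147 224] [ 23 143 220] [ 10  86 104] [ 13  83 107] [ 14  83 193] [ 14 128 164]
```

carry_out(plan=[[0,0,-20,0,0,-0.12,85],[0,0,0,0,0,-0.12,85],[0,0,0,0,0,-0.12,85],[0,0,0,0,0,-0.12,85],[0,0,0,0,0,-0.12,85],[0,0,0,0,0,-0.12,85],[0,0,0,0,0,-0.12,85],[0,0,0,0,0,-0.12,85],[0,0,0,0,0,-0.12,85],[0,0,0,0,0,-0.12,85],[0,0,0,0,0,-0.12,85]])

```text
time: 1.22
eef_pos: [0.1308, -0.5084, 0.2488]
tool_rot: [[-0.007, 1.0, -0.0], [1.0, 0.007, 0.0], [0.0, -0.0, -1.0]]
ft_force: [-0.6, -0.5, 0.4]
grip_width: 0.0849
gripper_force: 0.0
```

carry_out(plan=[[29,26,0,0,0,0,65],[29,26,0,0,0,0,65],[29,26,0,0,0,0,65],[29,26,0,0,0,0,65],[29,26,0,0,0,0,65],[29,26,0,0,0,0,65],[29,26,0,0,0,0,65],[29,26,5,0,0,0,65],[29,26,5,0,0,0,65],[29,26,10,0,0,0,65],[29,26,10,0,0,0,65],[29,26,20,0,0,0,65],[0,0,0,0,0,0,65],[0,0,0,0,0,0,65]])

```text
time: 2.38
eef_pos: [0.4411, -0.1593, 0.1982]
tool_rot: [[-0.006, 1.0, -0.003], [1.0, 0.006, 0.001], [0.001, -0.003, -1.0]]
ft_force: [-0.2, -0.7, 0.3]
grip_width: 0.065
gripper_force: 0.0
```

```bash
python3 - <<'E'
from h import *
st();print(nose_length)
c=camera('wrist');cv2.imwrite('pics/w1.png',c['pixels']);print(np.round(c['mtx'],1).tolist(),np.round(c['extrinsics'],3).tolist())
for p in [(.442,-.161,.01),(.441,-.093,.01)]: print(pix(c,p))
E
```

```text
2.38 [ 441.1 -159.3  198.2] yaw 90.32 j [-28.  -6.  -6.  90.  -0.  62.] w 65.0 F [-0.2 -0.7  0.3]
0.022
[[307.0, 0.0, 319.8], [0.0, 307.0, 200.0], [0.0, 0.0, 1.0]] [[1.0, 0.006, -0.002, -0.441], [-0.006, 0.965, -0.264, 0.182], [0.0, 0.264, 0.965, -0.307], [0.0, 0.0, 0.0, 1.0]]
[320.19736086 180.75781173]
[319.63409888 117.03771997]
```

View pics/w1.png

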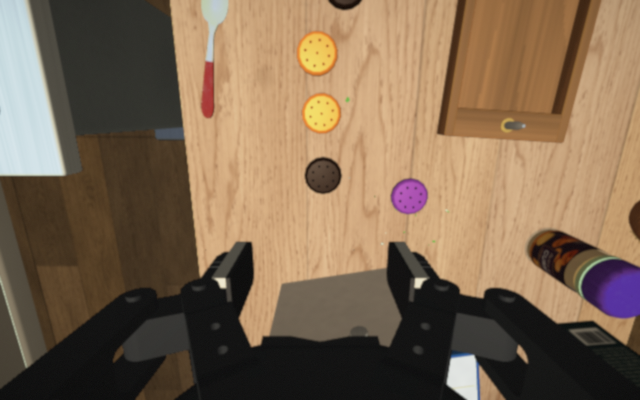

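The wrist view shows the burnt biscuit at (323,175), golden ones at (321,113) and (317,53), and the purple decoy at (409,196).

```bash
cat >> h.py <<'E'
def find(c,z=.01,x0=.30,x1=.72,y0=-.30,y1=.42,lid=False):
    "orthorectify at height z (1 mm/px; row=x, col=y) and find discs of 42 mm"
    W=np.float32([[x0,y0],[x1,y0],[x1,y1],[x0,y1]])
    src=np.float32([pix(c,(*w,z)) for w in W]);dst=np.float32([[(w[1]-y0)*1000,(w[0]-x0)*1000] for w in W])
    o=cv2.warpPerspective(c['pixels'],cv2.getPerspectiveTransform(src,dst),(int((y1-y0)*1000),int((x1-x0)*1000)))
    h=cv2.cvtColor(o,cv2.COLOR_BGR2HSV);r=[]
    for k,lo,hi in (('g',(15,120,195),(32,255,255)),('b',(0,0,20),(30,125,130))):
        m=cv2.morphologyEx(cv2.inRange(h,lo,hi),cv2.MORPH_CLOSE,np.ones((9,9)))
        for q in cv2.findContours(m,cv2.RETR_EXTERNAL,cv2.CHAIN_APPROX_NONE)[0]:
            a=cv2.contourArea(q)
            (u,v),rad=cv2.minEnclosingCircle(q)
            if 700<a<2200 and a>.72*np.pi*rad**2: M=cv2.moments(q);r.append((k,round(x0*1000+M['m01']/a,1),round(y0*1000+M['m10']/a,1),int(a)))
    return r
def look(n='wrist',**k):
    st();c=camera(n)
    for r in find(c,**k): print(n,*r)
E
python3 - <<'E'
from h import *
look(y0=-.2,y1=.1,x1=.55);look('top');
E
```

```text
2.43 [ 441.  -160.7  199.3] yaw 90.18 j [-28.  -6.  -6.  90.  -0.  62.] w 65.2 F [-1.4 -1.3 -0.2]
wrist g 442.2 -89.0 1057
wrist g 437.0 -31.1 1066
wrist b 444.7 -154.8 1227
2.48 [ 441.  -161.7  200. ] yaw 90.08 j [-28.  -6.  -6.  90.  -0.  62.] w 65.1 F [-0.3  0.5  0.1]
top g 441.7 -91.7 1295
top g 439.6 152.0 1299
top g 436.8 -33.8 1286
top b 464.2 26.7 1169
top b 433.2 86.7 1171
```

carry_out(plan=[[2,2,30,0,0,0,60],[0,0,40,0,0,0,60],[0,0,40,0,0,0,60],[0,0,40,0,0,0,60],[0,0,15,0,0,0,60],[0,0,5,0,0,0,60],[0,0,0,0,0,0,60],[0,0,0,0,0,0,60],[0,0,0,0,0,0,60]])

```text
time: 3.28
eef_pos: [0.4451, -0.1612, 0.0327]
tool_rot: [[0.0, 1.0, 0.005], [1.0, -0.0, -0.002], [-0.002, 0.005, -1.0]]
ft_force: [-1.3, -0.7, -0.8]
grip_width: 0.06
gripper_force: 0.0
```

```bash
python3 - <<'E'
from h import *
look('top');c=camera('wrist');cv2.imwrite('pics/w2.png',c['pixels'])
for r in find(c,y0=-.2,y1=.1,x1=.55):print(r)
E
```

```text
3.28 [ 445.1 -161.2   32.7] yaw 89.99 j [-28.  -2. -22.  70.   0.  62.] w 60.0 F [-1.3 -0.7 -0.8]
top g 441.7 -91.7 1296
top g 439.6 152.0 1289
top g 436.8 -34.0 1278
top b 464.2 26.8 1176
top b 433.3 86.7 1175
('g', 442.1, -88.9, 945)
('b', 444.6, -153.9, 1258)
```

View pics/w2.png

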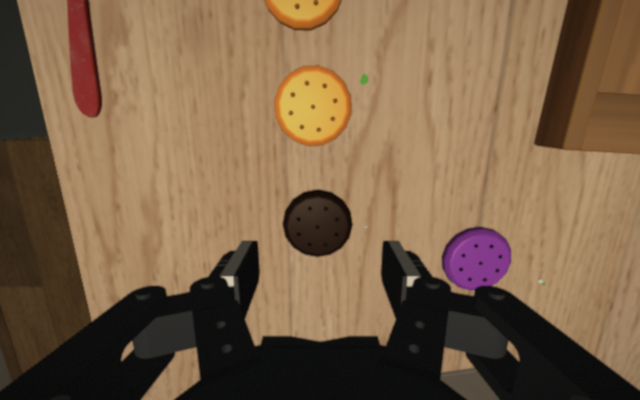

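The burnt biscuit at (318,222) sits centred between the fingers, about 4 mm further along +y. The purple decoy at (477,258) is clear of the fingers.

carry_out(plan=[[4,-1,4,0,0,0,60],[0,0,4,0,0,0,60],[0,0,2,0,0,0,60],[0,0,2,0,0,0,60],[0,0,0,0,0,0,60],[0,0,0,0,0,0,60]])

```text
time: 3.88
eef_pos: [0.4419, -0.1553, 0.0175]
tool_rot: [[-0.001, 1.0, -0.001], [1.0, 0.001, 0.0], [0.0, -0.001, -1.0]]
ft_force: [-0.1, -0.2, -0.5]
grip_width: 0.0601
gripper_force: 0.0
```

carry_out(plan=[[0,0,-2,0,0,0,60],[0,0,0,0,0,0,38],[0,0,0,0,0,0,34],[0,0,0,0,0,0,34],[0,0,0,0,0,0,34],[0,0,0,0,0,0,34],[0,0,0,0,0,0,34],[0,0,0,0,0,0,34]], force=45)

```text
time: 4.55
eef_pos: [0.4422, -0.1555, 0.0199]
tool_rot: [[-0.001, 1.0, -0.0], [1.0, 0.001, 0.0], [0.0, -0.0, -1.0]]
ft_force: [0.8, 0.4, -0.7]
grip_width: 0.0342
gripper_force: 0.0
```

```bash
python3 - <<'E'
from h import *
st();c=camera('wrist');cv2.imwrite('pics/w3.png',c['pixels'][100:400,120:520])
for r in find(c,y0=-.2,y1=.1,x1=.55):print(r)
print(pix(c,(.442,-.1555,.01)),pix(c,(.442,-.1555,.0)))
E
```

```text
4.55 [ 442.2 -155.5   19.9] yaw 90.06 j [-28.  -2. -23.  69.  -0.  62.] w 34.2 F [ 0.8  0.4 -0.7]
('g', 442.1, -88.9, 941)
[318.08643198 244.3923514 ] [318.16323319 237.35743262]
```

View pics/w3.png

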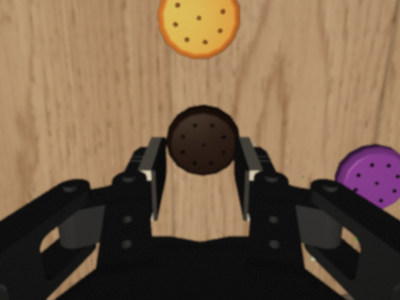

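The fingers closed to 34 mm without gripping, so the tips passed above the disc at crop (203,138). I need to go lower.

carry_out(plan=[[0,0,0,0,0,0,58],[0,0,0,0,0,0,58],[0,0,0,0,0,0,58],[0,0,0,0,0,0,58],[0,0,2,0,0,0,58],[0,0,2,0,0,0,58],[0,0,2,0,0,0,58],[0,0,1,0,0,0,58],[0,0,0,0,0,0,58]])

```text
time: 5.35
eef_pos: [0.4418, -0.1553, 0.0123]
tool_rot: [[-0.001, 1.0, -0.001], [1.0, 0.001, 0.0], [0.0, -0.001, -1.0]]
ft_force: [-0.6, 0.1, 0.0]
grip_width: 0.0579
gripper_force: 0.0
```

```bash
python3 - <<'E'
from h import *
st();c=camera('side');u,v=pix(c,(.442,-.158,.01));print(u,v)
u,v=int(u),int(v);cv2.imwrite('pics/s1.png',cv2.resize(c['pixels'][v-60:v+40,u-60:u+60],(720,600),interpolation=2))
E
```

```text
5.35 [ 441.8 -155.3   12.3] yaw 90.06 j [-28.  -2. -24.  68.   0.  62.] w 57.9 F [-0.6  0.1  0. ]
300.8346997324602 273.2873951694827
```

View pics/s1.png

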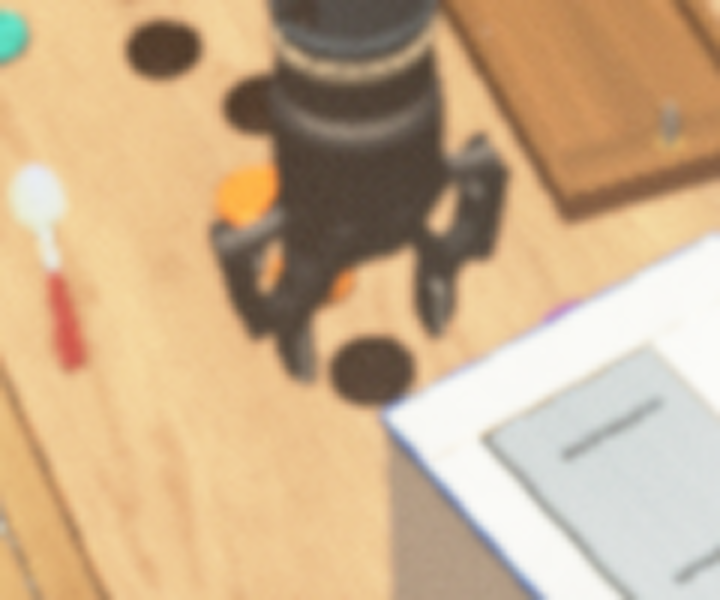

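In the side crop the fingertips are at (305,375) and (435,330) and the disc is at (372,368), so it may lie nearer −y than I assumed. I'll measure it.

```bash
python3 - <<'E'
from h import *
c=camera('side')
for p in [(372,367),(305,375),(435,330),(370,352)]:
    for z in (0,.01,.02):print(p,z,np.round(world(c,240+p[0]/6,213+p[1]/6,z)*1000,1))
for r in find(c):print('side',r)
c=camera('top');im=c['pixels'];h=cv2.cvtColor(im,cv2.COLOR_BGR2HSV)
w=camera('wrist');print('wristcam at',-w['extrinsics'][:3,:3].T@w['extrinsics'][:3,3])
E
```

```text
(372, 367) 0 [ 446.8 -154.4    0. ]
(372, 367) 0.01 [ 443.7 -162.3   10. ]
(372, 367) 0.02 [ 440.5 -170.2   20. ]
(305, 375) 0 [ 416.6 -145.4    0. ]
(305, 375) 0.01 [ 413.7 -153.4   10. ]
(305, 375) 0.02 [ 410.8 -161.4   20. ]
(435, 330) 0 [ 483.  -146.4    0. ]
(435, 330) 0.01 [ 479.4 -154.4   10. ]
(435, 330) 0.02 [ 475.9 -162.4   20. ]
(370, 352) 0 [ 449.7 -145.6    0. ]
(370, 352) 0.01 [ 446.5 -153.6   10. ]
(370, 352) 0.02 [ 443.3 -161.6   20. ]
side ('g', 438.1, 148.4, 1756)
side ('b', 442.4, -162.4, 1054)
side ('b', 431.6, 82.2, 1031)
wristcam at [ 0.44272231 -0.08802675  0.1574716 ]
```

carry_out(plan=[[-4,1,0,0,0,0,58],[0,0,2,0,0,0,58],[0,0,1,0,0,0,58],[0,0,0,0,0,0,58],[0,0,0,0,0,0,58]])

```text
time: 5.97
eef_pos: [0.443, -0.1595, 0.0097]
tool_rot: [[-0.001, 1.0, -0.0], [1.0, 0.001, 0.0], [0.0, -0.0, -1.0]]
ft_force: [0.7, -0.0, -0.9]
grip_width: 0.0583
gripper_force: 0.0
```

carry_out(plan=[[0,0,0,0,0,0,45],[0,0,0,0,0,0,34],[0,0,0,0,0,0,34],[0,0,0,0,0,0,34],[0,0,0,0,0,0,34],[0,0,0,0,0,0,34]])

```text
time: 6.47
eef_pos: [0.4432, -0.1595, 0.0099]
tool_rot: [[-0.001, 1.0, 0.0], [1.0, 0.001, -0.0], [-0.0, 0.0, -1.0]]
ft_force: [-0.3, -0.4, -0.4]
grip_width: 0.0339
gripper_force: 0.0
```

```bash
python3 - <<'E'
from h import *
c=camera('side');a=cv2.resize(c['pixels'][213:313,250:350],(400,400),interpolation=2)
w=camera('wrist');b=w['pixels'][80:400,160:480];b=cv2.resize(b,(400,400))
cv2.imwrite('pics/m1.png',np.hstack([a,b]));st()
print(find(c),find(w))
o=get_obs();R=o['tool_rot'];
for d in(0,.01,.022):
  p=o['eef_pos']+R@[0,0,d]; print(d,(pix(c,p)-[250,213])*4,(pix(w,p)-[160,80])*1.25+[400,0])
E
```

```text
6.57 [ 443.2 -159.5    9.9] yaw 90.06 j [-28.  -1. -24.  68.   0.  62.] w 34.1 F [0.5 0.6 0.4]
[('g', 438.1, 148.4, 1753), ('b', 431.6, 82.3, 1032)] [('g', 442.1, -89.0, 938)]
0 [205.82401603 242.18325414] [597.90799299 215.3150554 ]
0.01 [206.23230064 251.57914021] [597.99162741 205.45300616]
0.022 [206.71729082 262.74025759] [598.08006399 195.02469412]
```

View pics/m1.png

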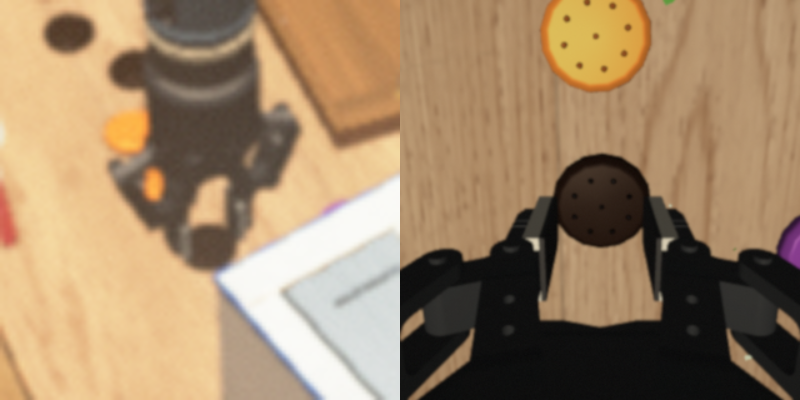

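The pads flank the burnt disc at (601,200) in the right half. I'll compare the visible tips with the projected finger geometry.

```bash
python3 - <<'E'
from h import *
w=camera('wrist');o=get_obs();R=o['tool_rot']
for d in(-.04,-.02,-.01,0,.01,.022):
  print(d,[np.round((pix(w,o['eef_pos']+R@[x,y,d])-[160,80])*1.25+[400,0]).tolist() for y in (-.017,-.021,.017,.021) for x in(-.011,.011)])
E
```

```text
-0.04 [[544.0, 301.0], [541.0, 239.0], [531.0, 301.0], [528.0, 239.0], [651.0, 301.0], [654.0, 239.0], [664.0, 301.0], [667.0, 239.0]]
-0.02 [[551.0, 266.0], [549.0, 211.0], [541.0, 266.0], [538.0, 211.0], [644.0, 266.0], [646.0, 211.0], [655.0, 266.0], [657.0, 211.0]]
-0.01 [[555.0, 252.0], [553.0, 200.0], [544.0, 252.0], [542.0, 200.0], [641.0, 252.0], [643.0, 200.0], [651.0, 252.0], [653.0, 200.0]]
0 [[557.0, 239.0], [556.0, 190.0], [548.0, 239.0], [546.0, 190.0], [639.0, 239.0], [640.0, 190.0], [648.0, 239.0], [650.0, 190.0]]
0.01 [[560.0, 228.0], [558.0, 182.0], [551.0, 228.0], [549.0, 182.0], [636.0, 228.0], [638.0, 182.0], [645.0, 228.0], [647.0, 182.0]]
0.022 [[562.0, 217.0], [561.0, 173.0], [554.0, 217.0], [552.0, 173.0], [634.0, 217.0], [635.0, 173.0], [642.0, 217.0], [644.0, 173.0]]
```

carry_out(plan=[[0,0,0,0,0,0,30],[0,0,0,0,0,0,26],[0,0,0,0,0,0,26],[0,0,0,0,0,0,26]])

```text
time: 6.95
eef_pos: [0.4432, -0.1595, 0.0099]
tool_rot: [[-0.001, 1.0, 0.0], [1.0, 0.001, -0.0], [-0.0, 0.0, -1.0]]
ft_force: [0.3, 0.8, -0.4]
grip_width: 0.0259
gripper_force: 0.0
```

carry_out(plan=[[0,0,0,0,0,0,58],[0,0,0,0,0,0,58],[0,0,0,0,0,0,58],[0,0,0,0,0,0,58],[0,0,2,0,0,0,58],[0,0,2,0,0,0,58],[0,0,2,0,0,0,58],[0,0,0,0,0,0,58],[0,0,0,0,0,0,58]])

```text
time: 7.7
eef_pos: [0.4429, -0.1594, 0.0035]
tool_rot: [[-0.001, 1.0, -0.001], [1.0, 0.001, 0.0], [0.0, -0.001, -1.0]]
ft_force: [0.2, 1.0, 0.4]
grip_width: 0.0576
gripper_force: 0.0
```

carry_out(plan=[[0,0,0,0,0,0,45],[0,0,0,0,0,0,36],[0,0,0,0,0,0,36],[0,0,0,0,0,0,36],[0,0,0,0,0,0,36]])

```text
time: 8.12
eef_pos: [0.4434, -0.1597, 0.0045]
tool_rot: [[-0.001, 1.0, 0.001], [1.0, 0.001, -0.0], [-0.0, 0.001, -1.0]]
ft_force: [-2.0, 1.0, 4.1]
grip_width: 0.0379
gripper_force: 44.9
```

```bash
python3 - <<'E'
from h import *
st()
w=camera('wrist');o=get_obs();R=o['tool_rot']
cv2.imwrite('pics/w4.png',cv2.resize(w['pixels'][180:340,200:440],(800,533),interpolation=2))
c=camera('side');print(find(c))
E
```

```text
8.12 [ 443.4 -159.7    4.5] yaw 90.06 j [-28.  -1. -24.  67.  -0.  62.] w 37.9 F [-2.   1.   4.1]
[('g', 437.9, 148.8, 1703), ('b', 431.6, 82.3, 1026)]
```

carry_out(plan=[[0,0,0,0,0,0,36],[0,0,-10,0,0,0,36],[0,0,-25,0,0,0,36],[0,0,-40,0,0,0,36],[0,0,-40,0,0,0,36],[0,0,-40,0,0,0,36],[0,0,-40,0,0,0,36],[0,0,0,0,0,0,36],[0,0,0,0,0,0,36]])

```text
time: 8.97
eef_pos: [0.4453, -0.1606, 0.2027]
tool_rot: [[-0.001, 1.0, 0.007], [1.0, 0.001, -0.004], [-0.004, 0.007, -1.0]]
ft_force: [0.3, 0.5, -0.1]
grip_width: 0.0378
gripper_force: 45.1
```

```bash
python3 - <<'E'
from h import *
st()
w=camera('wrist');o=get_obs();R=o['tool_rot']
a=cv2.resize(w['pixels'][130:370,160:480],(533,400),interpolation=2)
c=camera('side');u,v=(pix(c,o['eef_pos'])).astype(int);b=cv2.resize(c['pixels'][v-27:v+27,u-18:u+18],(267,400),interpolation=2)
cv2.imwrite('pics/m2.png',np.hstack([a,b]));print(find(c))
E
```

```text
8.97 [ 445.3 -160.6  202.7] yaw 90.06 j [-28.  -6.  -6.  90.   0.  62.] w 37.8 F [ 0.3  0.5 -0.1]
[('g', 439.9, -94.9, 1578), ('g', 438.2, 148.1, 1765), ('g', 435.9, -36.4, 1714), ('b', 462.5, 22.2, 996), ('b', 431.7, 82.3, 1001)]
```

View pics/m2.png

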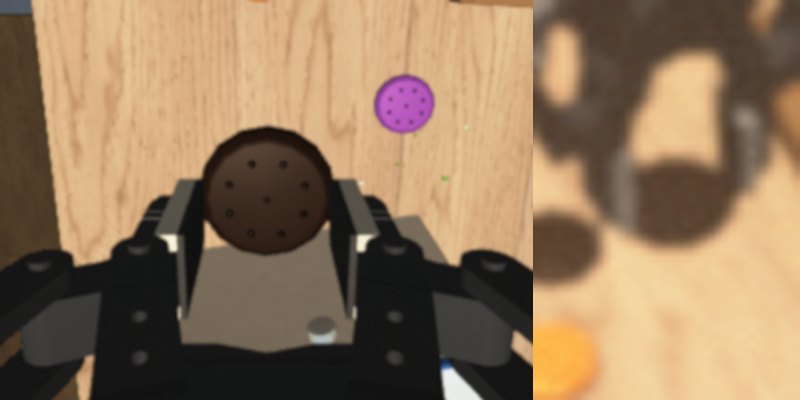

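The burnt biscuit is held flat between the tips (disc centre (267,190) in the left half). Grasping works at TCP z of about 4 mm. Next is the move over the slot, turning the tool to the caddy's yaw.

carry_out(plan=[[-31,4,0,0,0,0,36],[-31,4,0,0,0,0,36],[-31,4,0,0,0,0,36],[-31,4,0,0,0,0,36],[-31,4,0,0,0,0,36],[-31,4,0,0,0,0,36],[-33,5,0,0,0,0,36],[0,0,0,0,0,0.1165,36],[0,0,0,0,0,0.1165,36],[0,0,0,0,0,0.1165,36],[0,0,0,0,0,0.1165,36],[0,0,0,0,0,0.1165,36],[0,0,0,0,0,0.1165,36],[0,0,0,0,0,0.1165,36],[0,0,0,0,0,0.1165,36],[0,0,0,0,0,0.1165,36],[0,0,0,0,0,0.1165,36],[0,0,0,0,0,0.1165,36],[0,0,0,0,0,0.1165,36],[0,0,0,0,0,0,36]])

```text
time: 10.73
eef_pos: [0.4714, -0.3774, 0.1958]
tool_rot: [[0.985, 0.171, -0.004], [0.171, -0.985, 0.004], [-0.003, -0.004, -1.0]]
ft_force: [0.1, 0.4, -0.2]
grip_width: 0.0377
gripper_force: 45.1
```

```bash
python3 - <<'E'
from h import *
st();R=get_obs()['tool_rot'];print('need tool',np.round(R.T@([.473,-.380,.2]-get_obs()['eef_pos'])*1000,1))
E
```

```text
10.73 [ 471.4 -377.4  195.8] yaw 9.85 j [-45.  15.  15.  91.   0. 125.] w 37.7 F [ 0.1  0.4 -0.2]
need tool [ 1.2  2.8 -4.3]
```

carry_out(plan=[[1,3,20,0,0,0,36],[0,0,18,0,0,0,36],[0,0,10,0,0,0,36],[0,0,10,0,0,0,36],[0,0,10,0,0,0,36],[0,0,10,0,0,0,36],[0,0,8,0,0,0,36],[0,0,6,0,0,0,36],[0,0,0,0,0,0,36],[0,0,0,0,0,0,36]])

```text
time: 11.57
eef_pos: [0.4743, -0.3807, 0.1059]
tool_rot: [[0.985, 0.174, 0.001], [0.174, -0.985, 0.002], [0.001, -0.002, -1.0]]
ft_force: [2.4, 0.4, -0.3]
grip_width: 0.038
gripper_force: 47.5
```

carry_out(plan=[[0,0,3,0,0,0,36],[0,0,0,0,0,0,36],[0,0,0,0,0,0,75],[0,0,0,0,0,0,75],[0,0,0,0,0,0,75],[0,0,0,0,0,0,75],[0,0,0,0,0,0,75],[0,0,0,0,0,0,75],[0,0,0,0,0,0,75],[0,0,0,0,0,0,75]])

```text
time: 12.4
eef_pos: [0.4739, -0.3814, 0.104]
tool_rot: [[0.985, 0.173, 0.0], [0.173, -0.985, -0.0], [0.0, 0.0, -1.0]]
ft_force: [2.6, 0.1, 1.3]
grip_width: 0.0747
gripper_force: 1.4
```

```bash
python3 - <<'E'
from h import *
st();w=camera('wrist');a=w['pixels'][100:400,80:560]
c=camera('side');u,v=pix(c,(.474,-.38,.15)).astype(int);b=cv2.resize(c['pixels'][v-50:v+50,u-50:u+50],(300,300),interpolation=2)
cv2.imwrite('pics/m3.png',np.hstack([a,b]))
E
```

```text
12.4 [ 473.9 -381.4  104. ] yaw 9.96 j [-45.  16.   6.  80.  -0. 125.] w 74.7 F [2.6 0.1 1.3]
```

View pics/m3.png

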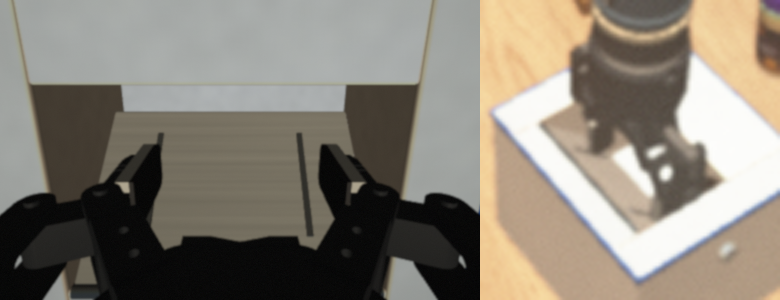

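The biscuit is gone from between the fingers and the flap below is bare, so it slid inside.

carry_out(plan=[[0,0,-15,0,0,0,75],[0,0,-25,0,0,0,70],[0,0,-30,0,0,0,58],[0,0,-26,0,0,-0.1165,58],[0,0,0,0,0,-0.1165,58],[0,0,0,0,0,-0.1165,58],[0,0,0,0,0,-0.1165,58],[0,0,0,0,0,-0.1165,58],[0,0,0,0,0,-0.1165,58],[0,0,0,0,0,-0.1165,58],[0,0,0,0,0,-0.1165,58],[0,0,0,0,0,-0.1165,58],[0,0,0,0,0,-0.1165,58],[0,0,0,0,0,-0.1165,58],[0,0,0,0,0,-0.1165,58]])

```text
time: 13.75
eef_pos: [0.4724, -0.3813, 0.1988]
tool_rot: [[-0.006, 1.0, -0.004], [1.0, 0.006, 0.001], [0.001, -0.004, -1.0]]
ft_force: [-0.1, -0.3, -0.2]
grip_width: 0.0578
gripper_force: 0.0
```

carry_out(plan=[[37,-1,0,0,0,0,58],[37,-1,0,0,0,0,58],[37,-1,0,0,0,0,58],[37,-1,0,0,0,0,58],[37,-1,0,0,0,0,58],[37,-1,0,0,0,0,58],[37,-1,0,0,0,0,58],[37,-1,10,0,0,0,58],[37,-1,20,0,0,0,58],[37,-1,20,0,0,0,58],[37,-1,30,0,0,0,58],[0,0,30,0,0,0,58],[0,0,30,0,0,0,58],[0,0,0,0,0,0,58],[0,0,0,0,0,0,58]])

```text
time: 15.0
eef_pos: [0.4595, 0.0202, 0.0618]
tool_rot: [[-0.001, 1.0, -0.007], [1.0, 0.001, -0.001], [-0.001, -0.007, -1.0]]
ft_force: [1.0, 0.4, 0.1]
grip_width: 0.0581
gripper_force: 0.0
```

```bash
cat >> h.py <<'E'
def need(x,y,z,rot=None):
    o=get_obs();print('need tool',np.round(o['tool_rot'].T@(np.array([x,y,z])/1000-o['eef_pos'])*1000,1))
E
python3 - <<'E'
from h import *
look('top');look('wrist');look('side')
c=camera('top');h=cv2.cvtColor(c['pixels'],cv2.COLOR_BGR2HSV);cv2.imwrite('pics/slot.png',cv2.resize(c['pixels'][180:290,400:520],(480,440)))
need(463,26,6)
E
```

```text
15.0 [459.5  20.2  61.8] yaw 90.05 j [ -6.  -5. -21.  74.  -0.  84.] w 58.1 F [1.  0.4 0.1]
top g 441.6 -91.7 1280
top g 439.6 152.0 1282
15.05 [461.9  19.8  64.1] yaw 90.02 j [ -6.  -5. -21.  74.  -0.  84.] w 58.1 F [ 0.7 -0.4  1. ]
wrist g 437.7 -29.7 952
wrist b 464.6 31.2 1252
wrist b 434.2 90.1 1237
15.1 [463.4  19.6  65.6] yaw 90.0 j [ -6.  -5. -21.  74.  -0.  84.] w 58.2 F [ 0.7  0.7 -0.2]
side g 439.9 -93.6 1521
side g 435.5 -35.4 1668
side b 462.4 22.2 1021
need tool [ 6.6 -1.9 60.7]
```

carry_out(plan=[[6,-1,30,0,0,0,58],[0,0,20,0,0,0,58],[0,0,8,0,0,0,58],[0,0,2,0,0,0,58],[0,0,0,0,0,0,58],[0,0,0,0,0,0,36],[0,0,0,0,0,0,34],[0,0,0,0,0,0,34],[0,0,0,0,0,0,34],[0,0,0,0,0,0,34],[0,0,0,0,0,0,34]])

```text
time: 16.12
eef_pos: [0.4638, 0.026, 0.0068]
tool_rot: [[-0.001, 1.0, 0.005], [1.0, 0.001, -0.001], [-0.001, 0.005, -1.0]]
ft_force: [-0.4, -0.7, 6.5]
grip_width: 0.0343
gripper_force: 3.0
```

carry_out(plan=[[0,0,-1,0,0,0,58],[0,0,0,0,0,0,58],[0,0,0,0,0,0,58],[0,0,0,0,0,0,58],[0,0,0,0,0,0,58]])

```text
time: 16.53
eef_pos: [0.4614, 0.0264, 0.0048]
tool_rot: [[-0.001, 1.0, -0.001], [1.0, 0.001, 0.0], [0.0, -0.001, -1.0]]
ft_force: [-0.6, 0.4, 0.1]
grip_width: 0.0581
gripper_force: 0.0
```

```bash
python3 - <<'E'
from h import *
look('wrist');look('side');need(463,26,3)
E
```

```text
16.53 [461.4  26.4   4.8] yaw 90.06 j [ -5.  -2. -25.  67.   0.  85.] w 58.1 F [-0.6  0.4  0.1]
wrist b 434.3 90.2 1210
16.58 [461.4  26.4   4.8] yaw 90.06 j [ -5.  -2. -25.  67.  -0.  85.] w 58.1 F [-1.1 -0.4 -0.5]
side g 439.9 -93.4 1503
side g 435.8 -36.0 1714
side b 462.7 22.4 1027
need tool [-0.4  1.6  1.8]
```

carry_out(plan=[[0,2,1.5,0,0,0,58],[0,0,1.5,0,0,0,58],[0,0,0,0,0,0,58],[0,0,0,0,0,0,36],[0,0,0,0,0,0,34],[0,0,0,0,0,0,34],[0,0,0,0,0,0,34],[0,0,0,0,0,0,34],[0,0,0,0,0,0,34]])

```text
time: 17.38
eef_pos: [0.464, 0.0263, 0.0024]
tool_rot: [[-0.001, 1.0, 0.001], [1.0, 0.001, -0.0], [-0.0, 0.001, -1.0]]
ft_force: [-0.3, 0.4, 1.9]
grip_width: 0.039
gripper_force: 45.3
```

carry_out(plan=[[0,0,-10,0,0,0,34],[0,0,-30,0,0,0,34],[0,0,-40,0,0,0,34],[0,0,-40,0,0,0,34],[0,0,-40,0,0,0,34],[-25,1,-30,0,0,0,34],[-36,1,-7,0,0,0,34],[-37,1,0,0,0,0,34],[-37,1,0,0,0,0,34],[-37,1,0,0,0,0,34],[-37,1,0,0,0,0,34],[-37,1,0,0,0,0,34],[-37,1,0,0,0,0,34],[-37,1,0,0,0,0,34],[-37,1,0,0,0,0,34],[-37,1,0,0,0,0,34],[-12,0,0,0,0,0.1165,34],[0,0,0,0,0,0.1165,34],[0,0,0,0,0,0.1165,34],[0,0,0,0,0,0.1165,34]])

```text
time: 19.05
eef_pos: [0.4746, -0.3801, 0.1988]
tool_rot: [[0.455, 0.891, -0.001], [0.891, -0.455, 0.001], [0.0, -0.001, -1.0]]
ft_force: [-0.1, 0.3, -0.3]
grip_width: 0.0389
gripper_force: 45.3
```

carry_out(plan=[[0,0,0,0,0,0.1165,34],[0,0,0,0,0,0.1165,34],[0,0,0,0,0,0.1165,34],[0,0,0,0,0,0.1165,34],[0,0,0,0,0,0.1165,34],[0,0,0,0,0,0.1165,34],[0,0,0,0,0,0.1165,34],[0,0,0,0,0,0.1165,34],[0,0,0,0,0,0,34],[0,0,0,0,0,0,34]])

```text
time: 19.88
eef_pos: [0.4749, -0.3795, 0.1991]
tool_rot: [[0.984, 0.176, -0.0], [0.176, -0.984, 0.0], [-0.0, -0.0, -1.0]]
ft_force: [0.0, 0.8, -1.2]
grip_width: 0.0392
gripper_force: 45.3
```

```bash
python3 - <<'E'
from h import *
look('top');need(473,-381,102);c=camera('wrist');cv2.imwrite('pics/w5.png',c['pixels'][100:400,80:560])
E
```

```text
19.88 [ 474.9 -379.5  199.1] yaw 10.13 j [-45.  15.  16.  91.   0. 125.] w 39.2 F [ 0.   0.8 -1.2]
top g 441.7 -91.7 1298
top g 439.7 152.0 1297
top g 436.7 -33.9 1287
top b 433.2 86.7 1170
need tool [-2.2  1.1 97.1]
```

View pics/w5.png

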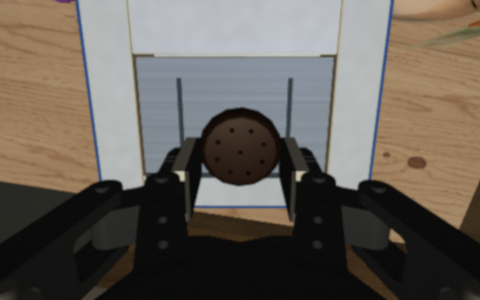

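The flap (centre about (235,110)) is closed again and nothing lies on it. The second burnt disc is held at (240,148). Next I push it through.

carry_out(plan=[[-2,1,20,0,0,0,34],[0,0,18,0,0,0,34],[0,0,10,0,0,0,34],[0,0,10,0,0,0,34],[0,0,10,0,0,0,34],[0,0,10,0,0,0,34],[0,0,10,0,0,0,34],[0,0,8,0,0,0,34],[0,0,0,0,0,0,34],[0,0,0,0,0,0,34],[0,0,0,0,0,0,75],[0,0,0,0,0,0,75],[0,0,0,0,0,0,75],[0,0,0,0,0,0,75],[0,0,0,0,0,0,75],[0,0,0,0,0,0,75],[0,0,0,0,0,0,75],[0,0,0,0,0,0,75]])

```text
time: 21.48
eef_pos: [0.4733, -0.3812, 0.1033]
tool_rot: [[0.985, 0.173, 0.0], [0.173, -0.985, -0.001], [0.0, 0.001, -1.0]]
ft_force: [2.1, 0.3, 1.8]
grip_width: 0.0748
gripper_force: 1.4
```

carry_out(plan=[[0,0,-15,0,0,0,75],[0,0,-25,0,0,0,70],[0,0,-30,0,0,0,58],[0,0,-26,0,0,-0.1165,58],[0,0,0,0,0,-0.1165,58],[0,0,0,0,0,-0.1165,58],[0,0,0,0,0,-0.1165,58],[0,0,0,0,0,-0.1165,58],[0,0,0,0,0,-0.1165,58],[0,0,0,0,0,-0.1165,58],[0,0,0,0,0,-0.1165,58],[0,0,0,0,0,-0.1165,58],[0,0,0,0,0,-0.1165,58],[0,0,0,0,0,-0.1165,58],[0,0,0,0,0,-0.1165,58]])

```text
time: 22.73
eef_pos: [0.4716, -0.3809, 0.198]
tool_rot: [[-0.006, 1.0, -0.004], [1.0, 0.006, 0.001], [0.001, -0.004, -1.0]]
ft_force: [-0.6, -0.2, -0.2]
grip_width: 0.0577
gripper_force: 0.0
```

```bash
python3 - <<'E'
from h import *
look('side');c=camera('wrist');cv2.imwrite('pics/w6.png',c['pixels']);need(433,87,2)
E
```

```text
22.73 [ 471.6 -380.9  198. ] yaw 90.35 j [-45.  15.  16.  91.  -0.  44.] w 57.7 F [-0.6 -0.2 -0.2]
side g 440.1 -94.5 1537
side g 438.2 148.0 1731
side g 435.7 -36.9 1710
side b 431.6 82.3 955
need tool [467.8 -38.1 196.6]
```

carry_out(plan=[[39,-3,0,0,0,0,58],[39,-3,0,0,0,0,58],[39,-3,0,0,0,0,58],[39,-3,0,0,0,0,58],[39,-3,0,0,0,0,58],[39,-3,0,0,0,0,58],[39,-3,0,0,0,0,58],[39,-3,0,0,0,0,58],[39,-3,10,0,0,0,58],[39,-3,20,0,0,0,58],[39,-4,30,0,0,0,58],[39,-4,30,0,0,0,58],[0,0,30,0,0,0,58],[0,0,30,0,0,0,58],[0,0,0,0,0,0,58],[0,0,0,0,0,0,58],[0,0,0,0,0,0,58]])

```text
time: 24.25
eef_pos: [0.4369, 0.0723, 0.0608]
tool_rot: [[0.001, 1.0, 0.001], [1.0, -0.001, -0.0], [-0.0, 0.001, -1.0]]
ft_force: [1.1, -0.5, 0.5]
grip_width: 0.0578
gripper_force: 0.0
```

```bash
python3 - <<'E'
from h import *
look('top');look('wrist');look('side');need(433,86,2.5)
E
```

```text
24.25 [436.9  72.3  60.8] yaw 89.94 j [  1.  -8. -24.  74.  -0.  91.] w 57.8 F [ 1.1 -0.5  0.5]
top g 441.6 -91.8 1279
top g 436.7 -34.0 1268
24.3 [437.9  72.2  61.7] yaw 89.94 j [  1.  -8. -24.  74.  -0.  91.] w 58.0 F [-0.4 -0.1 -0.1]
wrist g 439.5 155.4 961
wrist b 433.5 91.5 1253
24.35 [438.4  72.2  62.1] yaw 89.95 j [  1.  -8. -24.  74.  -0.  91.] w 58.4 F [-0.2  0.5 -0.4]
side g 440.3 -93.1 1481
side g 436.0 -35.5 1693
side b 431.6 82.4 1042
need tool [13.7 -5.7 59.6]
```

carry_out(plan=[[14,-5,30,0,0,0,58],[0,0,20,0,0,0,58],[0,0,6,0,0,0,58],[0,0,4,0,0,0,58],[0,0,0,0,0,0,58],[0,0,0,0,0,0,58]])

```text
time: 24.9
eef_pos: [0.4326, 0.0865, 0.0009]
tool_rot: [[-0.0, 1.0, 0.002], [1.0, 0.0, 0.0], [0.0, 0.002, -1.0]]
ft_force: [0.1, -0.8, 0.4]
grip_width: 0.058
gripper_force: 0.0
```

carry_out(plan=[[0,0,-1.5,0,0,0,58],[0,0,0,0,0,0,36],[0,0,0,0,0,0,34],[0,0,0,0,0,0,34],[0,0,0,0,0,0,34],[0,0,0,0,0,0,34],[0,0,0,0,0,0,34]])

```text
time: 25.48
eef_pos: [0.4328, 0.0868, 0.0029]
tool_rot: [[-0.001, 1.0, 0.003], [1.0, 0.001, -0.0], [-0.0, 0.003, -1.0]]
ft_force: [-1.0, -0.6, 5.6]
grip_width: 0.0388
gripper_force: 44.5
```

carry_out(plan=[[0,0,-10,0,0,0,34],[0,0,-30,0,0,0,34],[0,0,-40,0,0,0,34],[0,0,-40,0,0,0,34],[0,0,-40,0,0,0,34],[-25,2,-30,0,0,0,34],[-36,3,-7,0,0,0,34],[-38,3,0,0,0,0,34],[-38,3,0,0,0,0,34],[-38,3,0,0,0,0,34],[-38,3,0,0,0,0,34],[-38,3,0,0,0,0,34],[-38,3,0,0,0,0,34],[-38,4,0,0,0,0,34],[-38,4,0,0,0,0,34],[-38,4,0,0,0,0,34],[-38,4,0,0,0,0,34],[-26,4,0,0,0,0,34],[0,0,0,0,0,0.1165,34],[0,0,0,0,0,0.1165,34]])

```text
time: 27.15
eef_pos: [0.4742, -0.3821, 0.1976]
tool_rot: [[0.238, 0.971, -0.001], [0.971, -0.238, 0.001], [0.0, -0.001, -1.0]]
ft_force: [0.1, 0.3, -0.8]
grip_width: 0.0385
gripper_force: 45.3
```

carry_out(plan=[[0,0,0,0,0,0.1165,34],[0,0,0,0,0,0.1165,34],[0,0,0,0,0,0.1165,34],[0,0,0,0,0,0.1165,34],[0,0,0,0,0,0.1165,34],[0,0,0,0,0,0.1165,34],[0,0,0,0,0,0.1165,34],[0,0,0,0,0,0.1165,34],[0,0,0,0,0,0.1165,34],[0,0,0,0,0,0.1165,34],[0,0,0,0,0,0,34],[0,0,0,0,0,0,34]])

```text
time: 28.15
eef_pos: [0.4747, -0.3802, 0.1985]
tool_rot: [[0.984, 0.176, 0.0], [0.176, -0.984, -0.0], [0.0, 0.0, -1.0]]
ft_force: [0.5, 0.1, -0.7]
grip_width: 0.0384
gripper_force: 45.3
```

```bash
python3 - <<'E'
from h import *
look('top');need(473,-381,102)
# compare the slot view with the earlier one: biscuit seen on flap?
a=cv2.imread('pics/w5.png');b=camera('wrist')['pixels'][100:400,80:560]
print('diff upper (flap)',cv2.absdiff(a,b)[55:105,130:340].mean(),'held disc',b[140:155,232:248].mean((0,1)),a[140:155,232:248].mean((0,1)))
E
```

```text
28.15 [ 474.7 -380.2  198.5] yaw 10.12 j [-45.  15.  16.  91.   0. 125.] w 38.4 F [ 0.5  0.1 -0.7]
top g 441.7 -91.7 1300
top g 439.6 152.0 1295
top g 436.7 -33.9 1286
need tool [-1.8  0.5 96.4]
diff upper (flap) 3.6493333333333333 held disc [29.28333333 38.71666667 51.975     ] [29.40833333 38.81666667 52.05833333]
```

carry_out(plan=[[-2,0,20,0,0,0,34],[0,0,18,0,0,0,34],[0,0,10,0,0,0,34],[0,0,10,0,0,0,34],[0,0,10,0,0,0,34],[0,0,10,0,0,0,34],[0,0,10,0,0,0,34],[0,0,8,0,0,0,34],[0,0,0,0,0,0,34],[0,0,0,0,0,0,34],[0,0,0,0,0,0,75],[0,0,0,0,0,0,75],[0,0,0,0,0,0,75],[0,0,0,0,0,0,75],[0,0,0,0,0,0,75],[0,0,0,0,0,0,75],[0,0,0,0,0,0,75],[0,0,0,0,0,0,75]])

```text
time: 29.75
eef_pos: [0.4727, -0.3807, 0.1022]
tool_rot: [[0.985, 0.173, 0.0], [0.173, -0.985, -0.001], [0.0, 0.001, -1.0]]
ft_force: [1.5, 0.5, 1.4]
grip_width: 0.0753
gripper_force: 1.5
```

carry_out(plan=[[0,0,-15,0,0,0,75],[0,0,-25,0,0,0,70],[0,0,-30,0,0,0,58],[0,0,-26,0,0,-0.1165,58],[0,0,0,0,0,-0.1165,58],[0,0,0,0,0,-0.1165,58],[0,0,0,0,0,-0.1165,58],[0,0,0,0,0,-0.1165,58],[0,0,0,0,0,-0.1165,58],[0,0,0,0,0,-0.1165,58],[0,0,0,0,0,-0.1165,58],[0,0,0,0,0,-0.1165,58],[0,0,0,0,0,-0.1165,58],[0,0,0,0,0,-0.1165,58],[0,0,0,0,0,-0.1165,58]])

```text
time: 31.0
eef_pos: [0.471, -0.3805, 0.197]
tool_rot: [[-0.006, 1.0, -0.004], [1.0, 0.006, 0.001], [0.001, -0.004, -1.0]]
ft_force: [0.6, 0.5, -0.1]
grip_width: 0.0584
gripper_force: 0.0
```

carry_out(plan=[[36,-4,0,0,0,0,58],[36,-4,0,0,0,0,58],[36,-4,0,0,0,0,58],[36,-4,0,0,0,0,58],[36,-4,0,0,0,0,58],[36,-4,0,0,0,0,58],[36,-4,20,0,0,0,58],[36,-3,30,0,0,0,58],[0,0,40,0,0,0,58],[0,0,40,0,0,0,58],[0,0,10,0,0,0,58],[0,0,0,0,0,0,58],[0,0,0,0,0,0,58]])

```text
time: 32.08
eef_pos: [0.4412, -0.0971, 0.0616]
tool_rot: [[-0.0, 1.0, -0.002], [1.0, 0.0, -0.0], [-0.0, -0.002, -1.0]]
ft_force: [0.7, -0.2, 0.9]
grip_width: 0.0581
gripper_force: 0.0
```

```bash
python3 - <<'E'
from h import *
look('top');look('wrist');look('side');need(441,-92,1.5)
E
```

```text
32.08 [441.2 -97.1  61.6] yaw 90.01 j [-21.  -6. -22.  74.  -0.  69.] w 58.1 F [ 0.7 -0.2  0.9]
top g 439.5 152.0 1285
top g 436.7 -34.0 1273
32.13 [442.8 -97.7  63.3] yaw 90.0 j [-21.  -6. -22.  74.  -0.  69.] w 57.9 F [0.7 0.4 0.1]
wrist g 442.2 -88.5 958
wrist g 437.5 -30.9 962
32.18 [443.7 -98.   64.2] yaw 89.99 j [-21.  -6. -22.  74.  -0.  69.] w 58.0 F [1.3 0.1 0.2]
side g 439.8 -93.8 1517
side g 437.7 149.7 1675
need tool [ 6.2 -3.4 62.9]
```

carry_out(plan=[[6,-2,30,0,0,0,58],[0,0,20,0,0,0,58],[0,0,8,0,0,0,58],[0,0,4,0,0,0,58],[0,0,0,0,0,0,58],[0,0,0,0,0,0,58],[0,0,0,0,0,0,36],[0,0,0,0,0,0,34],[0,0,0,0,0,0,34],[0,0,0,0,0,0,34],[0,0,0,0,0,0,34],[0,0,0,0,0,0,34]])

```text
time: 33.23
eef_pos: [0.4414, -0.0913, 0.0014]
tool_rot: [[-0.001, 1.0, 0.004], [1.0, 0.001, -0.002], [-0.002, 0.004, -1.0]]
ft_force: [-0.1, 0.3, 5.2]
grip_width: 0.0391
gripper_force: 44.6
```

carry_out(plan=[[0,0,-10,0,0,0,34],[0,0,-30,0,0,0,34],[0,0,-30,0,0,0,34],[5,30,0,0,0,0,34],[5,32,0,0,0,0,34],[5,32,0,0,0,0,34],[5,32,0,0,0,0,34],[5,32,0,0,0,0,34],[5,31,0,0,0,0.052,34],[0,0,0,0,0,0,34],[0,0,0,0,0,0,34]])

```text
time: 34.15
eef_pos: [0.6293, -0.06, 0.0683]
tool_rot: [[0.05, 0.999, -0.002], [0.999, -0.05, 0.0], [0.0, -0.002, -1.0]]
ft_force: [-0.1, -0.3, -0.0]
grip_width: 0.0391
gripper_force: 45.4
```

```bash
python3 - <<'E'
from h import *
look('top');need(630,-61,11)
E
```

```text
34.15 [629.3 -60.   68.3] yaw 87.16 j [-12.  20.   7.  77.  -0.  81.] w 39.1 F [-0.1 -0.3 -0. ]
top g 439.6 152.0 1294
need tool [-0.7  1.9 57.8]
```

carry_out(plan=[[0,1,25,0,0,0,34],[0,0,20,0,0,0,34],[0,0,8,0,0,0,34],[0,0,4,0,0,0,34],[0,0,0,0,0,0,34],[0,0,0,0,0,0,34]])

```text
time: 34.7
eef_pos: [0.6297, -0.0607, 0.0136]
tool_rot: [[0.051, 0.999, 0.001], [0.999, -0.051, -0.0], [-0.0, 0.001, -1.0]]
ft_force: [0.2, -0.8, -0.4]
grip_width: 0.0392
gripper_force: 45.4
```

carry_out(plan=[[0,0,2,0,0,0,34],[0,0,0,0,0,0,34],[0,0,0,0,0,0,52],[0,0,0,0,0,0,52],[0,0,0,0,0,0,52],[0,0,0,0,0,0,52],[0,0,-20,0,0,0,52],[0,0,-36,0,0,0,52],[-3,-30,0,0,0,-0.052,52],[4,-40,0,0,0,0,58],[4,-40,0,0,0,0,58],[4,-40,0,0,0,0,58],[4,-40,0,0,0,0,58],[10,-4,0,0,0,0,58],[0,0,0,0,0,0,58],[0,0,0,0,0,0,58]])

```text
time: 36.03
eef_pos: [0.4361, -0.036, 0.0667]
tool_rot: [[-0.002, 1.0, 0.002], [1.0, 0.002, -0.001], [-0.001, 0.002, -1.0]]
ft_force: [-0.3, -0.7, 0.5]
grip_width: 0.0585
gripper_force: 0.0
```

```bash
python3 - <<'E'
from h import *
look('top',z=.018);look('wrist');look('side');need(436,-34,1.5)
E
```

```text
36.03 [436.1 -36.   66.7] yaw 90.09 j [-14.  -9. -24.  75.  -0.  76.] w 58.5 F [-0.3 -0.7  0.5]
top g 630.2 -61.5 1171
top g 439.5 150.9 1263
36.08 [437.  -36.4  67.1] yaw 90.08 j [-14.  -9. -24.  75.  -0.  76.] w 57.8 F [ 0.3 -0.   0.3]
wrist g 637.5 -61.3 1005
wrist g 437.3 -30.3 961
36.13 [437.4 -36.5  67.2] yaw 90.07 j [-14.  -9. -24.  75.  -0.  76.] w 58.2 F [-0.3  0.2  0.3]
side g 435.7 -36.5 1744
need tool [ 2.7 -1.6 65.7]
```

First golden biscuit is in the tray, at about (630,-61). Now the second.

carry_out(plan=[[3,-1,30,0,0,0,58],[0,0,24,0,0,0,58],[0,0,8,0,0,0,58],[0,0,4,0,0,0,58],[0,0,0,0,0,0,58],[0,0,0,0,0,0,58],[0,0,0,0,0,0,36],[0,0,0,0,0,0,34],[0,0,0,0,0,0,34],[0,0,0,0,0,0,34],[0,0,0,0,0,0,34],[0,0,0,0,0,0,34]])

```text
time: 37.18
eef_pos: [0.4364, -0.0335, 0.0024]
tool_rot: [[-0.001, 1.0, 0.004], [1.0, 0.001, -0.001], [-0.001, 0.004, -1.0]]
ft_force: [-0.6, -0.0, 6.2]
grip_width: 0.0388
gripper_force: 44.7
```

carry_out(plan=[[0,0,-10,0,0,0,34],[0,0,-30,0,0,0,34],[0,0,-30,0,0,0,34],[4,32,0,0,0,0,34],[4,33,0,0,0,0,34],[4,33,0,0,0,0,34],[4,33,0,0,0,0,34],[4,33,0,0,0,0,34],[4,33,0,0,0,0.052,34],[0,0,0,0,0,0,34],[0,0,0,0,0,0,34]])

```text
time: 38.1
eef_pos: [0.6321, -0.0086, 0.0688]
tool_rot: [[0.05, 0.999, -0.002], [0.999, -0.05, 0.0], [0.0, -0.002, -1.0]]
ft_force: [-1.8, 0.4, -0.5]
grip_width: 0.0389
gripper_force: 45.4
```

```bash
python3 - <<'E'
from h import *
st();need(633,-9,11.5)
E
```

```text
38.1 [632.1  -8.6  68.8] yaw 87.13 j [-7. 20.  7. 77. -0. 86.] w 38.9 F [-1.8  0.4 -0.5]
need tool [-0.4  1.1 57.3]
```

carry_out(plan=[[0,1,25,0,0,0,34],[0,0,20,0,0,0,34],[0,0,8,0,0,0,34],[0,0,6,0,0,0,34],[0,0,0,0,0,0,34],[0,0,0,0,0,0,34],[0,0,0,0,0,0,52],[0,0,0,0,0,0,52],[0,0,0,0,0,0,52],[0,0,0,0,0,0,52],[0,0,-20,0,0,0,52],[0,0,-36,0,0,-0.052,52],[25,-30,0,0,0,0,58],[27,-32,0,0,0,0,58],[27,-32,0,0,0,0,58],[27,-33,0,0,0,0,58],[27,-33,0,0,0,0,58],[27,-33,0,0,0,0,58],[0,0,0,0,0,0,58],[0,0,0,0,0,0,58]])

```text
time: 39.77
eef_pos: [0.4402, 0.15, 0.0672]
tool_rot: [[-0.005, 1.0, -0.0], [1.0, 0.005, -0.0], [-0.0, -0.0, -1.0]]
ft_force: [-0.4, -0.9, 0.7]
grip_width: 0.0581
gripper_force: 0.0
```

```bash
python3 - <<'E'
from h import *
look('top',z=.018);look('wrist');look('side');need(439.5,151.5,2)
E
```

```text
39.77 [440.2 150.   67.2] yaw 90.27 j [ 11.  -5. -20.  75.  -0. 100.] w 58.1 F [-0.4 -0.9  0.7]
top g 632.9 -9.6 1186
top g 630.2 -61.4 1177
39.82 [441.9 149.3  67.6] yaw 90.16 j [ 10.  -5. -20.  75.  -0. 100.] w 57.7 F [-0.2 -0.4 -0.3]
wrist g 439.7 156.1 961
39.87 [442.9 148.7  67.8] yaw 90.08 j [ 10.  -4. -20.  74.  -0. 100.] w 58.4 F [ 0.1 -1.3  0.1]
side g 437.9 150.0 1674
need tool [ 3.1 -3.9 65.8]
```

carry_out(plan=[[3,-3,30,0,0,0,58],[0,0,24,0,0,0,58],[0,0,8,0,0,0,58],[0,0,4,0,0,0,58],[0,0,0,0,0,0,58],[0,0,0,0,0,0,58],[0,0,0,0,0,0,36],[0,0,0,0,0,0,34],[0,0,0,0,0,0,34],[0,0,0,0,0,0,34],[0,0,0,0,0,0,34],[0,0,0,0,0,0,34]])

```text
time: 40.92
eef_pos: [0.4409, 0.1519, 0.0035]
tool_rot: [[-0.001, 1.0, 0.004], [1.0, 0.001, 0.0], [0.0, 0.004, -1.0]]
ft_force: [-1.2, -1.0, 6.5]
grip_width: 0.0384
gripper_force: 44.6
```

carry_out(plan=[[0,0,-10,0,0,0,34],[0,0,-30,0,0,0,34],[0,0,-30,0,0,0,34],[-18,32,0,0,0,0,34],[-18,33,0,0,0,0,34],[-18,33,0,0,0,0,34],[-18,33,0,0,0,0,34],[-18,33,0,0,0,0,34],[-18,33,0,0,0,0.052,34],[0,0,0,0,0,0,34],[0,0,0,0,0,0,34]])

```text
time: 41.83
eef_pos: [0.6369, 0.0427, 0.07]
tool_rot: [[0.053, 0.999, -0.002], [0.999, -0.053, 0.0], [0.0, -0.002, -1.0]]
ft_force: [-1.5, 0.2, -0.7]
grip_width: 0.0387
gripper_force: 45.3
```

```bash
python3 - <<'E'
from h import *
st();need(636,43,11.5)
E
```

```text
41.83 [636.9  42.7  70. ] yaw 86.96 j [-2. 21.  9. 78.  0. 91.] w 38.7 F [-1.5  0.2 -0.7]
need tool [ 0.2 -0.8 58.5]
```

carry_out(plan=[[0,0,25,0,0,0,34],[0,0,20,0,0,0,34],[0,0,8,0,0,0,34],[0,0,6,0,0,0,34],[0,0,0,0,0,0,34],[0,0,0,0,0,0,34],[0,0,0,0,0,0,52],[0,0,0,0,0,0,52],[0,0,0,0,0,0,52],[0,0,0,0,0,0,52],[0,0,-20,0,0,0,52],[0,0,-36,0,0,-0.052,52],[0,0,-40,0,0,0,60],[0,0,-40,0,0,0,60],[30,-18,0,0,0,0,60],[30,-18,0,0,0,0,60]])

```text
time: 43.17
eef_pos: [0.6037, 0.1032, 0.1538]
tool_rot: [[0.003, 1.0, 0.011], [1.0, -0.003, 0.001], [0.001, 0.011, -1.0]]
ft_force: [0.2, -0.1, -0.8]
grip_width: 0.0599
gripper_force: 0.0
```

carry_out(plan=[[30,-18,0,0,0,0,60],[30,-18,0,0,0,0,60],[30,-18,0,0,0,0,60],[30,-18,0,0,0,0,60],[30,-18,0,0,0,0,60],[20,-18,0,0,0,0,60],[0,0,0,0,0,0.116,60],[0,0,0,0,0,0.116,60],[0,0,0,0,0,0,60],[0,0,0,0,0,0,60]])

```text
time: 44.0
eef_pos: [0.4918, 0.274, 0.1485]
tool_rot: [[0.226, 0.974, 0.0], [0.974, -0.226, 0.0], [0.0, 0.0, -1.0]]
ft_force: [0.4, 0.2, -0.1]
grip_width: 0.0601
gripper_force: 0.0
```

```bash
python3 - <<'E'
from h import *
look('top',z=.018)
c=camera('top');w=camera('wrist')
cv2.imwrite('pics/top3.png',c['pixels'])
a=cv2.resize(c['pixels'][150:290,140:380],(800,467),interpolation=2)
cv2.imwrite('pics/t3.png',a);cv2.imwrite('pics/w7.png',w['pixels'])
E
```

```text
44.0 [491.8 274.  148.5] yaw 76.94 j [ 22.   8.   2.  84.   0. 125.] w 60.1 F [ 0.4  0.2 -0.1]
top g 636.5 44.7 1168
top g 632.8 -9.6 1187
top g 630.2 -61.5 1178
```

View pics/w7.png

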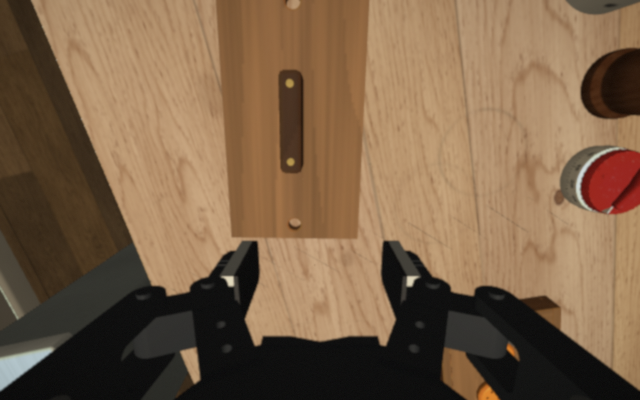

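The lid is at the left, with holes at (293,3) and (294,223) and handle centre (290,121). All three golden biscuits are in the tray, at (630,-61), (633,-10) and (636,45).

```bash
python3 - <<'E'
from h import *
w=camera('wrist');o=get_obs();st()
H=np.array([world(w,u,v,.012)[:2]*1000 for u,v in((293,3),(294.5,223))]);print('holes',H.round(1),'mid',H.mean(0).round(1),'dist',np.linalg.norm(H[0]-H[1]).round(1),'ang',np.degrees(np.arctan2(*(H[0]-H[1])[::-1])).round(2))
B=np.array([world(w,u,v,.044)[:2]*1000 for u,v in((290,71),(291,173))]);print('handle',B.round(1),B.mean(0).round(1),np.degrees(np.arctan2(*(B[0]-B[1])[::-1])).round(2))
B=np.array([world(w,u,v,.012)[:2]*1000 for u,v in((226,120),(363,120))]);print('edges mid',B.round(1),B.mean(0).round(1))
c=camera('top')
# lid hull in top view by same view as before
a=cv2.imread('pics/top0.png')[195:275,145:240];b=c['pixels'][195:275,145:240];print('lid change since start',cv2.absdiff(a,b).mean((0,2)).round(0).tolist())
need(483,330,150)
E
```

```text
44.2 [492.1 273.5 148.3] yaw 76.8 j [ 22.   8.   2.  84.   0. 125.] w 60.1 F [-0.3 -0.7  0.6]
holes [[507.2 429.5]
 [461.6 247.2]] mid [484.4 338.3] dist 188.0 ang 75.95
handle [[493.8 375.9]
 [474.9 300.4]] [484.3 338.2] 75.96
edges mid [[426.6 354.5]
 [544.7 326.9]] [485.6 340.7]
lid change since start [45.0, 48.0, 51.0, 54.0, 58.0, 63.0, 68.0, 71.0, 74.0, 77.0, 80.0, 81.0, 81.0, 82.0, 81.0, 78.0, 78.0, 79.0, 80.0, 80.0, 81.0, 81.0, 82.0, 82.0, 82.0, 82.0, 82.0, 82.0, 81.0, 72.0, 61.0, 56.0, 50.0, 45.0, 44.0, 42.0, 37.0, 33.0, 33.0, 34.0, 34.0, 33.0, 35.0, 37.0, 36.0, 33.0, 31.0, 33.0, 37.0, 45.0, 50.0, 45.0, 35.0, 34.0, 40.0, 47.0, 49.0, 45.0, 42.0, 39.0, 35.0, 30.0, 25.0, 19.0, 14.0, 8.0, 4.0, 2.0, 2.0, 2.0, 2.0, 2.0, 2.0, 2.0, 2.0, 2.0, 2.0, 2.0, 2.0, 2.0, 2.0, 2.0, 2.0, 2.0, 2.0, 2.0, 2.0, 2.0, 2.0, 2.0, 2.0, 2.0, 2.0, 2.0, 2.0]
need tool [ 52.9 -21.8  -1.7]
```

carry_out(plan=[[0,0,0,0,0,-0.089,60],[0,0,0,0,0,-0.089,60],[-33,15,0,0,0,0,60],[-33,15,0,0,0,0,60],[-33,15,0,0,0,0,60],[-34,16,0,0,0,0,60],[-34,16,0,0,0,0,60],[-34,16,0,0,0,0,60],[-34,16,0,0,0,0,60],[-34,16,0,0,0,0,60],[-33,15,0,0,0,0,60],[-33,15,0,0,0,0,60],[0,0,0,0,0,0,60],[0,0,0,0,0,0,60],[0,0,0,0,0,0,60],[0,0,0,0,0,0,60]])

```text
time: 45.58
eef_pos: [0.6285, -0.0679, 0.1483]
tool_rot: [[0.052, 0.999, -0.0], [0.999, -0.052, 0.001], [0.001, -0.0, -1.0]]
ft_force: [0.2, -0.2, 0.5]
grip_width: 0.0599
gripper_force: 0.0
```

```bash
python3 - <<'E'
from h import *
look('wrist',z=.018);look('side');w=camera('wrist');np.savez('w8.npz',**w)
C=np.array([633.5,-5.]);Y=np.array([.052,.9986])
crops=[]
for s in(1,-1):
    u,v=pix(w,(*(C+s*96*Y)/1000,.04)).astype(int);print(u,v);u0,v0=max(u-40,0),max(v-40,0);print('crop',u0,v0)
    k=w['pixels'][v0:v0+80,u0:u0+80];k=cv2.copyMakeBorder(k,0,80-k.shape[0],0,80-k.shape[1],0);crops.append(cv2.resize(k,(400,400),interpolation=2))
cv2.imwrite('pics/w8.png',np.hstack(crops));cv2.imwrite('pics/w8full.png',w['pixels'])
E
```

```text
45.58 [628.5 -67.9 148.3] yaw 87.04 j [-12.  19.  15.  86.   0.  81.] w 59.9 F [ 0.2 -0.2  0.5]
wrist g 637.4 47.8 981
45.63 [628.5 -67.6 148.5] yaw 87.07 j [-12.  19.  15.  86.   0.  81.] w 60.5 F [-0.2 -0.2  1.1]
321 -16
crop 281 0
320 234
crop 280 194
```

View pics/w8.png

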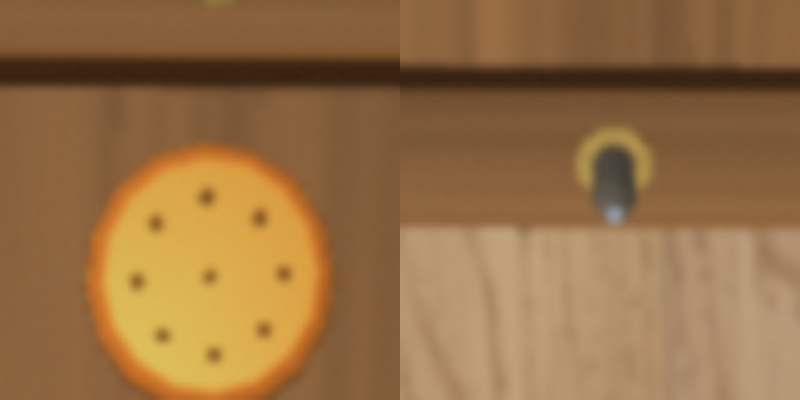

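The near pin is at image (322.8,226.6) base and (322.8,237) tip. Only the lower edge of the far pin's ring shows, at about u = 324.6.

```bash
python3 - <<'E'
from h import *
w=dict(np.load('w8.npz'))
b=world(w,322.8,226.6,.024)*1000;t=world(w,322.8,237,.0495)*1000;f=world(w,324.6,-6,.024)*1000
print('near base',b.round(1),'tip',t.round(1),'far',f.round(1))
m=(b[:2]+t[:2])/2
for a in(86.6,87,87.4):
    d=np.array([np.cos(np.radians(a)),np.sin(np.radians(a))]);print(a,'centre from near pin',(m+96*d).round(1))
print('ang',np.degrees(np.arctan2(f[1]-b[1],f[0]-b[0])).round(2),np.linalg.norm(f-b).round(1),'mid',((f+b)/2).round(1))
# right/left outer tray edges could be used; find z=.024 wood edges
print(find(w,z=.018,y0=-.1,y1=.1,x0=.55,x1=.72))
E
```

```text
near base [630.6 -99.7  24. ] tip [630.3 -99.7  49.5] far [641.1  89.7  24. ]
86.6 centre from near pin [636.2  -3.8]
87 centre from near pin [635.5  -3.8]
87.4 centre from near pin [634.8  -3.8]
ang 86.82 189.7 mid [635.9  -5.   24. ]
[('g', 637.4, 47.8, 983)]
```

carry_out(plan=[[32,-15,0,0,0,0,60],[36,-15,0,0,0,0,60],[36,-15,0,0,0,0,60],[36,-15,0,0,0,0,60],[36,-15,0,0,0,0,60],[36,-15,0,0,0,0,60],[36,-15,0,0,0,0,60],[36,-15,0,0,0,0,60],[36,-15,0,0,0,0,60],[36,-16,0,0,0,0,50],[36,-16,0,0,0,0.097,50],[0,0,30,0,0,0.097,50],[0,0,20,0,0,0,50],[0,0,0,0,0,0,50],[0,0,0,0,0,0,50],[0,0,0,0,0,0,50]])

```text
time: 47.07
eef_pos: [0.4831, 0.3317, 0.0995]
tool_rot: [[0.244, 0.97, 0.001], [0.97, -0.244, 0.001], [0.001, 0.001, -1.0]]
ft_force: [0.4, 0.5, 1.2]
grip_width: 0.0501
gripper_force: 0.0
```

```bash
python3 - <<'E'
from h import *
st();need(481.5,333,22);w=camera('wrist');np.savez('w9.npz',**w);cv2.imwrite('pics/w9.png',w['pixels'])
# expected features if lid at (484.4,338.3) ang 75.96 (wrist frame)
d=np.array([.2426,.9701]);C=np.array([484.4,338.3])
for n,p,z in[('hole-',C-96*d,12),('hole+',C+96*d,12),('h-',C-40*d,44),('h+',C+40*d,44)]:print(n,pix(w,np.r_[p,z]/1000).round(1))
# dark handle blob centroid near lower end
h=cv2.cvtColor(w['pixels'],cv2.COLOR_BGR2HSV);m=cv2.inRange(h,(0,0,0),(179,255,95))[:235,230:400]
n,l,s,ce=cv2.connectedComponentsWithStats(m)
print([(s[i].tolist(),ce[i].round(1).tolist()) for i in range(1,n) if s[i,4]>150])
E
```

```text
47.07 [483.1 331.7  99.5] yaw 75.88 j [ 28.  12.   1.  79.  -0. 132.] w 50.1 F [0.4 0.5 1.2]
need tool [ 0.8 -1.9 77.5]
hole- [318.7 304. ]
hole+ [318.   63.8]
h- [318.4 262. ]
h+ [318.1 149.3]
[([74, 145, 27, 90, 2157], [87.1, 190.6])]
```

carry_out(plan=[[1,-1,30,0,0,0,45],[0,0,25,0,0,0,45],[0,0,12,0,0,0,45],[0,0,8,0,0,0,45],[0,0,0,0,0,0,45],[0,0,0,0,0,0,45]], force=80)

```text
time: 47.62
eef_pos: [0.4829, 0.3327, 0.0243]
tool_rot: [[0.245, 0.97, 0.001], [0.97, -0.245, 0.001], [0.001, 0.001, -1.0]]
ft_force: [0.2, -0.7, 0.1]
grip_width: 0.0448
gripper_force: 0.0
```

carry_out(plan=[[0,0,0,0,0,0,34],[0,0,0,0,0,0,26],[0,0,0,0,0,0,20],[0,0,0,0,0,0,8],[0,0,0,0,0,0,8],[0,0,0,0,0,0,8],[0,0,0,0,0,0,8],[0,0,0,0,0,0,8]], force=80)

```text
time: 48.28
eef_pos: [0.4827, 0.3333, 0.0251]
tool_rot: [[0.244, 0.97, 0.002], [0.97, -0.244, 0.002], [0.002, 0.001, -1.0]]
ft_force: [-1.3, 0.2, 5.1]
grip_width: 0.016
gripper_force: 80.3
```

```bash
python3 - <<'E'
from h import *
st()
E
```

```text
48.28 [482.7 333.3  25.1] yaw 75.87 j [ 28.  15.  -4.  71.   0. 132.] w 16.0 F [-1.3  0.2  5.1]
```

carry_out(plan=[[0,0,-10,0,0,0,8],[0,0,-20,0,0,0,8],[0,0,-25,0,0,0,8],[0,0,-15,0,0,0,8],[0,0,0,0,0,0,8],[0,0,0,0,0,0,8],[0,0,0,0,0,0,8]], force=100)

```text
time: 48.87
eef_pos: [0.4811, 0.332, 0.0915]
tool_rot: [[0.245, 0.97, -0.003], [0.97, -0.245, -0.002], [-0.002, -0.002, -1.0]]
ft_force: [-0.2, -0.0, -3.6]
grip_width: 0.0154
gripper_force: 98.2
```

```bash
python3 - <<'E'
from h import *
st();o=get_obs();R=o['tool_rot'];p=o['eef_pos'];w=camera('wrist');np.savez('w10.npz',**w)
for x in(.096,.1):
  for dz in(.010,.013,.016): print(x,dz,pix(w,p+R@[x,0,dz]).round(1))
im=w['pixels'];cv2.imwrite('pics/w10.png',cv2.resize(im[0:180,200:440],(800,600),interpolation=2))
E
```

```text
48.87 [481.1 332.   91.5] yaw 75.85 j [ 28.  13.   1.  78.  -0. 132.] w 15.4 F [-0.2 -0.  -3.6]
0.096 0.01 [318.4  52. ]
0.096 0.013 [318.4  53.3]
0.096 0.016 [318.4  54.5]
0.1 0.01 [318.4  42.5]
0.1 0.013 [318.4  43.9]
0.1 0.016 [318.4  45.4]
```

View pics/w10.png

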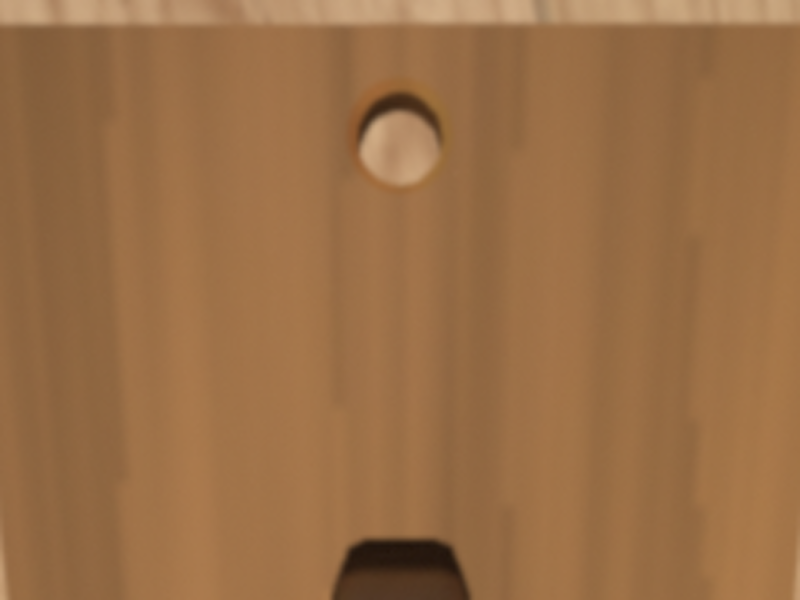

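The held lid is level: its end edge is horizontal and the hole is centred at crop (400,137). That puts it in line with the tool and about 1 mm off along its length.

carry_out(plan=[[0,0,-3,0,0,-0.064,8],[0,0,-3,0,0,-0.064,8],[0,0,0,0,0,-0.064,8],[-12,6,0,0,0,0,8],[-24,12,0,0,0,0,8],[-30,16,0,0,0,0,8],[-30,16,0,0,0,0,8],[-30,16,0,0,0,0,8],[-30,16,0,0,0,0,8],[-30,16,0,0,0,0,8],[-30,16,0,0,0,0,8],[-30,16,0,0,0,0,8],[-30,15,0,0,0,0,8],[-30,15,0,0,0,0,8],[-18,8,0,0,0,0,8],[-8,4,0,0,0,0,8],[0,0,0,0,0,0,8],[0,0,0,0,0,0,8]])

```text
time: 50.42
eef_pos: [0.6345, -0.0082, 0.098]
tool_rot: [[0.056, 0.998, -0.003], [0.998, -0.056, 0.001], [0.001, -0.003, -1.0]]
ft_force: [-0.5, -0.4, -3.7]
grip_width: 0.0155
gripper_force: 98.1
```

```bash
python3 - <<'E'
from h import *
st();need(634.2,-9.2,60);o=get_obs();R=o['tool_rot'];print(R.round(4).tolist(),o['wrist_torque'])
w=camera('wrist');old=np.load('w10.npz')['pixels']
# track the held lid (hole + handle front) in the wrist view against the earlier picture
a=cv2.cvtColor(old,6);b=cv2.cvtColor(w['pixels'],6)
for n,(u0,u1,v0,v1) in dict(hole=(300,340,22,62),handle=(295,345,155,185)).items():
    r=cv2.matchTemplate(b[max(v0-14,0):v1+14,u0-20:u1+20],a[v0:v1,u0:u1],5);_,m,_,l=cv2.minMaxLoc(r);print(n,'shift',l[0]-20,l[1]-min(14,v0),round(m,2))
E
```

```text
50.42 [634.5  -8.2  98. ] yaw 86.78 j [-7. 20. 10. 81.  0. 86.] w 15.5 F [-0.5 -0.4 -3.7]
need tool [-1.  -0.2 38. ]
[[0.0562, 0.9984, -0.0028], [0.9984, -0.0562, 0.0013], [0.0011, -0.0029, -1.0]] [ 0.04979948 -0.01564588 -0.06063448]
hole shift 0 0 0.64
handle shift 0 0 1.0
```

carry_out(plan=[[-1,0,5,0,0,0,8],[0,0,7,0,0,0,8],[0,0,5,0,0,0,8],[0,0,2,0,0,0,8],[0,0,0,0,0,0,8],[0,0,0,0,0,0,8]])

```text
time: 50.97
eef_pos: [0.6351, -0.0089, 0.0798]
tool_rot: [[0.054, 0.999, -0.001], [0.999, -0.054, 0.0], [0.0, -0.001, -1.0]]
ft_force: [-0.6, -0.5, -3.5]
grip_width: 0.0153
gripper_force: 98.2
```

```bash
python3 - <<'E'
from h import *
st();need(634.2,-9.2,60);w=camera('wrist');old=np.load('w10.npz')['pixels']
# bright/dark look inside the hole: does the pin tip show centred?
k=w['pixels'][20:62,298:342];g=cv2.cvtColor(k,6);o=cv2.cvtColor(old[20:62,298:342],6)
for r in range(4,40,3):print(' '.join('%3d'%x for x in g[r,4:42:3]),'  |  ',' '.join('%3d'%x for x in o[r,4:42:3]))
E
```

```text
50.97 [635.1  -8.9  79.8] yaw 86.88 j [-7. 20.  9. 79.  0. 86.] w 15.3 F [-0.6 -0.5 -3.5]
need tool [-0.3 -0.9 19.8]
109 111 118 120 114 110 110 114 118 118 114 113 115   |   110 112 119 121 117 113 112 116 120 120 116 114 116
109 111 116 112 109  92  86  97 116 116 115 113 115   |   110 112 117 114 112  97  90 101 118 118 116 115 117
109 109 109  97  52  46  47  49  72 114 113 113 115   |   110 111 112  99  55  47  48  53  74 115 116 114 117
108 105 100  48  49  66  74  63  52  72 112 113 115   |   110 107 102  50  57  98 111  86  56  75 114 114 117
109 101  71  61  94  97  97  97  88  56 101 112 114   |   110 103  73  93 162 154 151 144 127  61 103 114 116
108  99  56  96 101 100 101 101 101  90  91 112 114   |   110 100  64 165 170 152 150 147 146 127  94 113 116
108  99  78 106 105 104 105 106 106 105  91 112 115   |   111 101 112 172 165 149 149 152 150 143  97 114 117
109 102  98 108 104 126 115 104 107 105 106 112 115   |   111 103 147 170 158 143 152 158 156 144 117 113 116
110 107 105 142 104 166 158  78 139 107 114 112 114   |   111 109 128 168 158 145 156 163 163 149 118 114 116
110 111 112 120 102 129 114  74 140 124 114 112 115   |   111 112 113 144 156 150 161 168 166 129 115 115 117
113 116 118 116 110 101  90  90 115 118 114 112 115   |   115 117 121 118 130 145 158 156 130 119 116 114 116
116 118 119 122 119 115 114 118 120 118 114 112 115   |   117 120 122 124 120 116 115 120 122 120 116 114 116
```

The pin tip shows through the hole where predicted, about 0.5 mm to −y. I'll correct that and lower in steps.

carry_out(plan=[[0,-0.7,3,0,0,0,8],[0,0,3,0,0,0,8],[0,0,3,0,0,0,8],[0,0,3,0,0,0,8],[0,0,2,0,0,0,8],[0,0,0,0,0,0,8],[0,0,0,0,0,0,8]])

```text
time: 51.6
eef_pos: [0.6346, -0.0093, 0.0659]
tool_rot: [[0.055, 0.998, -0.001], [0.998, -0.055, 0.0], [0.0, -0.001, -1.0]]
ft_force: [-0.7, 0.2, -3.5]
grip_width: 0.0157
gripper_force: 98.2
```

carry_out(plan=[[0,0,3,0,0,0,8],[0,0,3,0,0,0,8],[0,0,3,0,0,0,8],[0,0,3,0,0,0,8],[0,0,2,0,0,0,8],[0,0,1,0,0,0,8],[0,0,0,0,0,0,8],[0,0,0,0,0,0,8]])

```text
time: 52.27
eef_pos: [0.6348, -0.0093, 0.0512]
tool_rot: [[0.055, 0.998, -0.0], [0.998, -0.055, 0.0], [0.0, -0.0, -1.0]]
ft_force: [0.7, 0.8, -3.5]
grip_width: 0.0157
gripper_force: 98.2
```

carry_out(plan=[[0,0,1,0,0,0,8],[0,0,1,0,0,0,8],[0,0,0.5,0,0,0,8],[0,0,0,0,0,0,8],[0,0,0,0,0,0,8]])

```text
time: 52.68
eef_pos: [0.6351, -0.0094, 0.0492]
tool_rot: [[0.055, 0.998, 0.001], [0.998, -0.055, -0.0], [-0.0, 0.001, -1.0]]
ft_force: [0.2, -0.2, -1.7]
grip_width: 0.0151
gripper_force: 98.4
```

carry_out(plan=[[0,0,1,0,0,0,8],[0,0,0,0,0,0,8],[0,0,0,0,0,0,20],[0,0,0,0,0,0,34],[0,0,0,0,0,0,45],[0,0,0,0,0,0,45],[0,0,0,0,0,0,45],[0,0,0,0,0,0,45],[0,0,-10,0,0,0,45],[0,0,-30,0,0,0,45],[0,0,-40,0,0,0,45],[0,0,-40,0,0,0,45],[-35,-10,-20,0,0,0,60],[-38,-20,0,0,0,0,60],[-38,-20,0,0,0,0,60],[-38,-20,0,0,0,0,60],[-38,-20,0,0,0,0,60],[0,0,0,0,0,0,60],[0,0,0,0,0,0,60]], force=40)

```text
time: 54.27
eef_pos: [0.5365, -0.1889, 0.1889]
tool_rot: [[0.06, 0.998, 0.001], [0.998, -0.06, -0.0], [-0.0, 0.001, -1.0]]
ft_force: [0.7, 0.8, 0.1]
grip_width: 0.0602
gripper_force: 0.0
```

```bash
python3 - <<'E'
from h import *
look('top');c=camera('top');w=camera('wrist');s=camera('side');cv2.imwrite('pics/end.png',c['pixels'])
a=cv2.imread('pics/top0.png')
for n,(u0,u1,v0,v1) in dict(timer=(225,250,132,158),jar=(388,418,140,170),slot=(436,500,215,265)).items():print(n,cv2.absdiff(a,c['pixels'])[v0:v1,u0:u1].mean().round(1))
# lid edges: orthorectify at lid top z=.036 and report brightness boundaries? use pins/holes seen by side cam
T=np.array([633.9,-8.7]);y=np.array([.0541,.9985]);x=np.array([.9985,-.0541])
cor=lambda z:[pix(c,np.r_[T+i*62*x+j*110*y,z]/1000).round(1).tolist() for i,j in((1,1),(1,-1),(-1,-1),(-1,1))]
print('predicted seated corners',cor(36))
r=c['pixels'][150:225,270:365];print(r.shape)
g=cv2.cvtColor(r,6).astype(int)
print('row186 L',g[36,0:16].tolist(),'R',g[36,80:95].tolist());print('col317 T',g[0:20,47].tolist(),'B',g[50:70,47].tolist())
h=lambda im,u,v:cv2.cvtColor(im[v-4:v+5,u-4:u+5],6)
for j in(1,-1):
    for n,cc in(('top',c),('side',s)):
        u,v=pix(cc,np.r_[T+j*96*y,50]/1000).astype(int);print(n,j,u,v);print(h(cc['pixels'],u,v))
E
```

```text
54.27 [ 536.5 -188.9  188.9] yaw 86.58 j [-26.   9.   8.  89.   0.  67.] w 60.2 F [0.7 0.8 0.1]
timer 3.3
jar 15.8
slot 27.5
predicted seated corners [[279.7, 159.1], [357.5, 164.1], [355.2, 207.7], [276.3, 202.6]]
(75, 95, 3)
row186 L [163, 164, 163, 162, 161, 164, 160, 153, 135, 135, 136, 136, 138, 134, 136, 137] R [106, 118, 126, 130, 128, 137, 157, 171, 173, 170, 171, 173, 172, 168, 170]
col317 T [168, 166, 174, 175, 177, 172, 171, 171, 174, 176, 172, 151, 133, 128, 130, 130, 125, 129, 125, 129] B [120, 120, 123, 126, 109, 89, 123, 163, 172, 170, 171, 173, 174, 171, 171, 168, 162, 169, 174, 172]
top 1 282 180
[[135 123 124 125 122 122 123 124 124]
 [137 128 125 127 125 127 125 124 127]
 [136 130 132 125 118 109 124 127 128]
 [140 132 128 128 148 115 132 130 131]
 [138 130 128 123 149 122 136 133 130]
 [134 132 128 118 123 112 124 133 134]
 [133 129 126 120 110 109 121 131 132]
 [132 129 127 124 122 120 126 128 129]
 [133 130 131 128 129 130 130 132 128]]
side 1 326 191
[[188 157 105  71  66  64  68  63  65]
 [186 158 105  70  65  63  66  67  66]
 [181 148  98  70  67  66  68  65 
[... 274 characters left out ...]
25 123 124 125 126]
 [125 124 125 127 124 124 126 126 130]
 [122 122 121 120 116 122 126 125 127]
 [119 119 115 106  98 103 120 122 129]
 [123 132 134 118 128 115 111 122 128]
 [128 132 133 118 136 131 125 126 134]
 [132 131 124 106 118 126 130 128 137]
 [130 131 127 119 117 127 131 130 140]
 [134 136 134 131 130 133 132 133 143]]
side -1 351 230
[[150 148 145 146 145 148 146 144 145]
 [152 149 145 145 146 146 147 144 143]
 [154 150 148 146 150 147 150 147 144]
 [156 155 148 149 152 153 148 148 145]
 [157 155 155 154 158 158 150 148 148]
 [160 156 152 150 153 151 145 148 147]
 [161 158 152 147 146 140 138 142 147]
 [162 160 148 142 139 133 129 139 147]
 [163 162 152 146 139 134 128 138 145]]
```

Pins stand in both holes. I'll move the arm clear and check the jar and flap against the first picture.

carry_out(plan=[[0,-30,0,0,0,0,60],[20,-30,0,0,0,0,60],[30,-20,0,0,0,0,60],[30,-20,0,0,0,0,60],[30,-20,0,0,0,0,60],[30,-20,0,0,0,0,60],[30,0,0,0,0,0,60],[30,0,0,0,0,0,60],[0,0,0,0,0,0,60],[0,0,0,0,0,0,60]])

```text
time: 55.3
eef_pos: [0.4086, 0.0229, 0.1881]
tool_rot: [[0.049, 0.999, 0.001], [0.999, -0.049, -0.0], [-0.0, 0.001, -1.0]]
ft_force: [-0.3, -0.6, 0.3]
grip_width: 0.0601
gripper_force: 0.0
```

```bash
python3 - <<'E'
from h import *
look('top');c=camera('top');s=camera('side')
for nm,cc in(('top',c),('side',s)):
    a=cv2.imread(f'pics/{nm}0.png')
    for n,p,r in(('timer',(.743,.214,.03),13),('jar',(.705,-.241,.06),15),('slot',(.474,-.38,.15),24)):
        u,v=pix(cc,p).astype(int);print(nm,n,(u,v),cv2.absdiff(a,cc['pixels'])[v-r:v+r,u-r:u+r].mean().round(1))
# lid top height: front edge of lid as seen in both cameras vs seated prediction
T=np.array([633.9,-8.7]);y=np.array([.0541,.9985]);x=np.array([.9985,-.0541])
for z in(36,46):
  for nm,cc in(('top',c),('side',s)): print(z,nm,[pix(cc,np.r_[T+i*9*x+j*40*y,z+32-12+0*z]/1000 if 0 else np.r_[T+i*62*x+j*110*y,z]/1000).round(1).tolist() for i,j in((1,-1),(-1,-1),(-1,1))])
g=cv2.cvtColor(s['pixels'],6);u,v=pix(s,np.r_[T-110*y,36]/1000).astype(int);print('side edge col',u,v,g[v-12:v+22,u].tolist())
print('seated end-edge rows: lid top/bottom/table',[pix(s,np.r_[T-110*y,z]/1000).round(1).tolist() for z in(36,24,0)])
E
```

```text
55.3 [408.6  22.9 188.1] yaw 87.2 j [ -6. -15. -15.  90.  -0.  87.] w 60.1 F [-0.3 -0.6  0.3]
top timer (np.int64(239), np.int64(144)) 1.9
top jar (np.int64(401), np.int64(157)) 6.5
top slot (np.int64(465), np.int64(240)) 1.0
side timer (np.int64(337), np.int64(166)) 2.4
side jar (np.int64(399), np.int64(250)) 3.3
side slot (np.int64(350), np.int64(295)) 2.8
36 top [[357.5, 164.1], [355.2, 207.7], [276.3, 202.6]]
36 side [[372.5, 231.4], [334.0, 242.9], [306.6, 196.9]]
46 top [[357.9, 163.3], [355.5, 207.2], [276.0, 202.1]]
46 side [[372.7, 228.9], [334.0, 240.5], [306.6, 194.5]]
side edge col 353 237 [138, 139, 141, 141, 143, 144, 140, 133, 124, 124, 133, 132, 114, 103, 103, 102, 101, 100, 105, 138, 178, 196, 203, 202, 201, 204, 203, 203, 200, 198, 219, 240, 245, 245]
seated end-edge rows: lid top/bottom/table [[353.4, 237.1], [353.3, 239.9], [353.0, 245.6]]
```

```bash
python3 - <<'E'
from h import *
for nm,(u,v),r in(('top',(403,155),14),('side',(400,250),18)):
    a=cv2.imread(f'pics/{nm}0.png');b=camera(nm)['pixels']
    m=cv2.matchTemplate(b[v-r-8:v+r+8,u-r-8:u+r+8],a[v-r:v+r,u-r:u+r],5);_,q,_,l=cv2.minMaxLoc(m);print(nm,'shift',l[0]-8,l[1]-8,round(q,3))
    d=cv2.absdiff(a,b).mean(2)[v-r:v+r,u-r:u+r];print('diff centroid rows/cols>20:',np.argwhere(d>20).mean(0).round(0) if (d>20).any() else None,(d>20).sum())
E
```

```text
top shift -1 0 0.972
diff centroid rows/cols>20: [12. 14.] 91
side shift 0 0 0.997
diff centroid rows/cols>20: None 0
```

```bash
python3 -c "
from station import *
print(close_job())"
```

```text
the job is handed in; nothing more can be done
None
```

I handed the job in at about 55 s. The three golden biscuits lie flat in the tray with the lid seated on both pins. The three burnt ones went through the flap, which looks closed; the timer and jar were never approached, though the top camera showed a possible one-pixel (about 3 mm) shift of the jar that the side camera did not.

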